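Tip up a ceramic gel plate and stand it on the drying easel

TASK

Press down the end of the white ceramic plate that overhangs the ramp of the teal block, so that the plate tips up and settles on the ramp against its foot stop with the blue-banded end in the air. Then lift the plate out and stand it on the drying easel, banded end up, centred, its lower edge on the ledge behind the orange lip and leaning on the back rest, and let go. Do not drop or fling the plate, and leave the other things on the bench where they are.

Things in the scene. Friction and masses are not known exactly. Their poses are not given: they have to be found in the camera images.
- plate_center (a point): centre (at half thickness) of the loose white ceramic plate: 120 mm along its x, 90 mm along its y, 5 mm thick along its z, 0.12 to 0.21 kg. The 16 mm at its -x end is banded blue. At the start it lies level on the teal block's deck, its +x end overhanging the ramp by about 50 mm, its top flush with rims on the other three sides. Too wide for a gripper.
- tip_edge (a point): middle of the edge where the level deck (x = -82 mm to 0, 76 mm above the bench) of the fixed teal block meets its ramp, on the surface; z up, x level towards the ramp, y along the edge. Rims 5 mm high on the deck, 6 mm on the ramp, 96 mm apart, 108 mm over all. A plate pressed down at its free end turns about this edge, the banded end rising; let go too early, it falls back flat.
- ramp_foot (a point): middle of the ramp's foot, on the ramp surface, where a white stop, 24 mm long, rises outwards at 55 degrees, so that the two make a V; axes as tip_edge. The ramp falls 74 mm at 57 degrees from tip_edge to here. A plate tipped onto the ramp slides down by itself, or with a push along the ramp, until its +x end meets the stop; then it stays at 57 degrees, its banded end sticking out 46 mm beyond tip_edge in the air over the deck.
- easel_seat (a point): middle of the line where the back rest of the fixed grey drying easel meets its ledge, on the ledge surface 20 mm above the bench; z up, y along the ledge, x from the back rest towards the orange lip. The ledge is 120 mm wide and 22 mm deep from x = 0 to the lip, which is 12 mm high and 6 mm thick.
- rest_top (a point): middle of the top edge of the easel's back rest, on its front face; axes as easel_seat. The rest is a board 110 mm wide and 6 mm thick that rises 80 mm (along itself) from easel_seat, leaning back to -x by 20 degrees from the vertical. Two thin struts behind it reach no higher than its top.
- tube_rack: purple microtube rack, 125 x 65 x 28 mm (36 mm with caps), loose; origin at the centre of its underside; leave alone
- tube_stand: orange open tube stand, 55 x 45 x 80 mm, loose; origin at the centre of its underside; leave alone
- wire_rack: steel wire rack full of capped tubes, 80 x 200 x 118 mm, loose; origin at the centre of its underside; leave alone
- tip_box: blue box with a yellow lid, 85 x 120 x 67 mm, loose; origin at the centre of its underside; leave alone
- reagent: amber bottle with a green cap, 70 mm across, 150 mm tall, loose; origin at the centre of its underside; leave alone
- pipette: white and blue hand pipette lying on its side, about 290 mm long, 24 mm high, loose; origin at the centre of its underside; leave alone
- tool_case: open blue case with small tools, 120 x 170 x 30 mm, loose; origin at the centre of its underside; leave alone
Things that resemble listed ones, but are neither listed nor needed, are in the scene too. Of the things that look like the part that bears easel_seat, take the one that is farthest from the robot's base at the start.

How it is judged:
By the outcome, as a careful person would: the job done as asked, in the order asked, and still so for the second after the job is handed in, with the robot touching nothing.
It also fails if it takes over 48 s, if anything falls off the work surface, if the arm or the gripper's body presses on something with over 40 N, if the wrist force passes 120 N, or if a joint passes its speed limit or range.

ROBOT

A 6-joint arm with a two-finger parallel gripper is mounted at the origin on the work surface. World frame = base frame: x ahead of the robot, y to its left, z up, the work surface at z = 0. Lengths are in m, angles in degrees, forces in N, time in s.
With the tool pointing down it reaches from about 0.4 to 0.825 m from the base axis. Payload 7 kg.
Tool frame: the origin (TCP) lies midway between the tips of the shut fingers; the grasp point (between the pads) lies 19 mm behind it (ctrl.grip_point_offset is the distance from the TCP to the grasp point, in m); x points along the fingers, y is the direction in which the jaws open and shut, and the axes are right-handed (so a half turn about x gives the same grasp; the last joint's range is limited). The gripper opens to 88 mm and grips with 3 to 60 N. Pads are 19 mm wide; open, the fingers measure 130 mm over their backs; the gripper's body (78 mm by 193 mm) begins 47 mm behind the grasp point.
Start: joints at [-49.097, 20.546, 0.682, 0, -70.136, -16.507], TCP at [0.279, -0.615, 0.227] pointing down, gripper open.
Joint ranges: [-176.03, 176.03], [-82.01, 121.73], [-58.28, 71.71], [-173.87, 95.51], [-174.79, -0.11], [-173.66, 173.66]. Speed limits (degrees/s): [136.94, 136.94, 172.46, 180, 180, 180].

INTERFACE

Orientations are given as [roll, pitch, yaw] about the fixed x, y, z axes, in that order (R = Rz(yaw) Ry(pitch) Rx(roll)).
In Python, from plant import ctrl gives the robot as it stands.
- The arm moves only by the tool drive_tool, never from a script. Its argument "plan" is a list of rows, each a list of 3 entries, a list of its own where there are three numbers: the shift along the tool's x, y, z in m, then the turn, a rotation vector about the tool's x, y, z in degrees, then the opening, from 0 (shut) to 1 (fully open). In form: [[[dx, dy, dz], [wx, wy, wz], grip], ...]. A call has 1 to 20 rows; each row is the pose to reach, as a shift and turn from the pose measured when the call began, along the tool's axes at that moment; what a row does not reach only later rows make up. A row lasts 1/12 s, in which the tool goes at most 41.7 mm and 7.16 degrees, less where a joint would pass 70% of its speed; a pose out of reach is approached as far as the arm can. A call with a gripper value outside its range is refused whole. The fingers move at their own pace and stop on an object; the grip force is fixed at half the most. Time passes only in rows, so rows that repeat a pose let the fingers close. It gives the time, the measured TCP pose, the force and the opening at its end, in the units of the state.
- ctrl.get_obs(): the state, without advancing time (a new reading comes with each control period).
- ctrl.snapshot(name): name is "scene" or "top" or "wrist"; returns the picture (384x512x3 uint8, blue, green, red); there is no depth.
- ctrl.get_calibration(name): a dict with "fx", "fy", "cx", "cy" (pixels), "R" (3x3) and "t" (3): a world point X has camera coordinates R X + t. Camera axes: x right, y down, z forward; pixel columns grow to the right and rows downward; lengths in m; the calibration is good to about 2 mm. A picture is of the moment at which its call begins: read the wrist's pose just before it. get_calibration takes no time and is no camera call; for the wrist camera it gives the pose at the moment of the call.
- ctrl.close_job(): hands the job in, once; it reports no verdict.
Trained networks look in the newest picture that a camera, given by its name, has taken for a name from the list of things; names that differ only in an ending like _2 or _b are one class to them, and where a whole thing is asked for, a point or a joint stands for the part that bears it (a point fixed in the world has none). Each returns a list of dicts, best first, with "confidence" (0 to 1); they miss things now and then, are a little off and sometimes report something else, mostly with a low value. They report only what shows in the picture. A call takes as long as a camera call. They do not tell look-alikes from the thing itself.
- ctrl.cut_out(camera, name): "pixels" (384x512 bool, what is visible of it) and "pixel" ([column, row] in pixels, amid what is visible of it).
- ctrl.landmark_of(camera, name): "pixel" ([column, row] in pixels: a listed point, or the origin of a listed thing).
The state is a dict: "clock": time; "joint_pos": joint angles; "qvel": joint speeds; "tau": joint torques, N m; "tool_pos": TCP position; "orientation": TCP orientation; "force": force on the tool from outside, world axes, zero at the start; "moment": the same for the moment, N m; "opening": finger opening in m.
Only numpy, scipy, OpenCV 4.12 (cv2) and the standard library are available. Lean on these libraries where they do the work, as an engineer would, in place of code of your own. Each camera call takes 0.05 s, during which the arm holds its last target. There are 200 camera calls.

## Working session

There is one attempt and no reset: what is moved stays moved. The work goes in short steps, Python scripts to look and compute and a tool call to move; the robot and the scene stay as the last step left them, time stands still between calls to the robot, and variables do not carry over. Pictures are saved under pics/ and viewed, about 8 in all and at most 12, crops included, and the job is handed in when it is done.

Besides the shell and the picture viewer there is one more tool, called after "Call:" by a JSON object that holds its "op" and its "data", one argument or row to a line. drive_tool: Moves the arm, as the interface text tells. Its arguments: {"type":"object","properties":{"plan":{"type":"array","items":{"type":"array"}}},"required":["plan"]}

```bash
ls; mkdir -p pics
cat > h.py <<'E'
import numpy as np, cv2
from plant import ctrl
from scipy.spatial.transform import Rotation as Ro
def ray(c,p):
    R=np.array(c['R']);t=np.array(c['t'])
    d=R.T@np.array([(p[0]-c['cx'])/c['fx'],(p[1]-c['cy'])/c['fy'],1]);return -R.T@t,d/np.linalg.norm(d)
def atz(c,p,z):
    o,d=ray(c,p);return o+d*(z-o[2])/d[2]
def proj(c,X):
    q=np.array(c['R'])@np.array(X)+np.array(c['t']);return [c['fx']*q[0]/q[2]+c['cx'],c['fy']*q[1]/q[2]+c['cy']]
def tri(cs,ps):
    A=0;b=0
    for c,p in zip(cs,ps):
        o,d=ray(c,p);M=np.eye(3)-np.outer(d,d);A=A+M;b=b+M@o
    return np.linalg.solve(A,b)
E
python3 - <<'E'
from h import *
ims=[]
for n in ['scene','top']:
    im=ctrl.snapshot(n);cv2.imwrite(f'pics/{n}0.png',im);ims.append(im)
    c=ctrl.get_calibration(n);print(n,'cam at',(-np.array(c['R']).T@np.array(c['t'])).round(3),c['fx'])
    for k,z in [('plate_center',.0785),('tip_edge',.076),('ramp_foot',.014),('easel_seat',.02),('rest_top',.095)]:
        for d in ctrl.landmark_of(n,k):print(k,np.round(d['pixel'],1),round(d['confidence'],2),atz(c,d['pixel'],z).round(3))
o=ctrl.get_obs();print(o['clock'],o['tool_pos'],o['orientation'])
E
```

```text
pics
scene cam at [1.154 0.699 0.777] 382.43790528281323
plate_center [322.3 233.7] 0.61 [0.522 0.211 0.079]
tip_edge [316.3 231.4] 0.75 [0.525 0.192 0.076]
ramp_foot [305.3 257. ] 0.73 [0.571 0.2   0.014]
easel_seat [226.7 190.3] 0.85 [ 0.549 -0.194  0.02 ]
easel_seat [249.5 162.5] 0.85 [ 0.374 -0.286  0.02 ]
easel_seat [285.2 188.6] 0.64 [ 0.391 -0.07   0.02 ]
rest_top [254.8 140.7] 0.67 [ 0.335 -0.298  0.095]
rest_top [231.5 169.2] 0.58 [ 0.524 -0.194  0.095]
rest_top [294.1 170.5] 0.58 [ 0.372 -0.05   0.095]
rest_top [250.  287.7] 0.32 [0.798 0.239 0.095]
top cam at [ 0.526 -0.025  1.296] 428.7320625198785
plate_center [174.8 204.2] 0.89 [0.521 0.201 0.079]
ramp_foot [179.7 188. ] 0.56 [0.569 0.2   0.014]
easel_seat [340.2 255.8] 0.9 [ 0.374 -0.281  0.02 ]
easel_seat [307.8 194.4] 0.82 [ 0.555 -0.183  0.02 ]
easel_seat [263.4 245.5] 0.79 [ 0.402 -0.053  0.02 ]
rest_top [266.8 256.1] 0.74 [ 0.38  -0.061  0.095]
rest_top [346.  269.6] 0.62 [ 0.345 -0.283  0.095]
rest_top [315.7 205.5] 0.57 [ 0.523 -0.196  0.095]
0.6 [ 0.27878985 -0.61469547  0.22657154] [-2.20198311 89.99821459 22.19623503]
```

Run:
```python
import cv2,numpy as np
t=cv2.imread('pics/top0.png');s=cv2.imread('pics/scene0.png')
cv2.imwrite('pics/a.png',cv2.resize(t,(800,600),interpolation=2))
cv2.imwrite('pics/b.png',cv2.resize(s,(800,600),interpolation=2))
```

```text
(no output)
```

View pics/a.png

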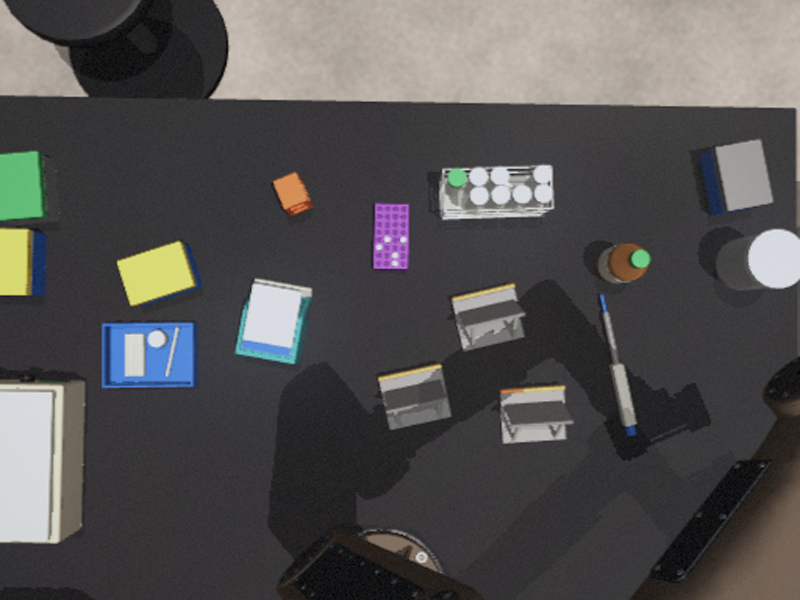

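View pics/b.png

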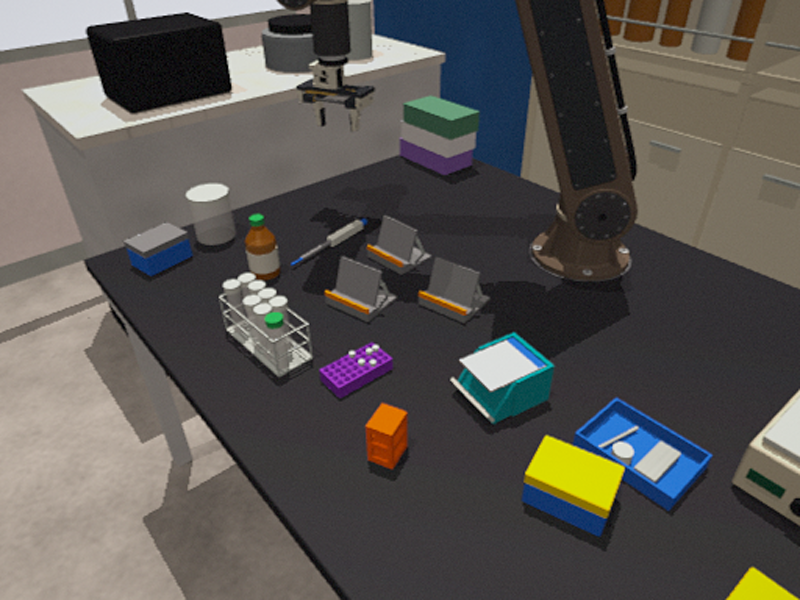

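```bash
cat >> h.py <<'E'
def pose():
    o=ctrl.get_obs();return np.array(o['tool_pos']),Ro.from_euler('xyz',o['orientation'],degrees=True)
def rel(p,R):  # shift & rotvec in tool axes from current pose to (p, R)
    p0,R0=pose();s=R0.inv().apply(np.array(p)-p0);w=(R0.inv()*R).as_rotvec(degrees=True)
    print('shift',s.round(4),'rot',w.round(2),'rows',round(max(np.linalg.norm(s)/.0417,np.linalg.norm(w)/7.16),1))
def frame(x,y): # tool rotation from x axis, y hint
    x=np.array(x,float);x/=np.linalg.norm(x);y=np.array(y,float);y-=x*(x@y);y/=np.linalg.norm(y)
    return Ro.from_matrix(np.c_[x,y,np.cross(x,y)])
E
python3 - <<'E'
from h import *
p,R=pose();c=ctrl.get_calibration('wrist')
print(R.as_matrix().round(3));cc=-np.array(c['R']).T@np.array(c['t']);print('cam in tool',R.inv().apply(cc-p).round(3),'fwd in tool',R.inv().apply(np.array(c['R'])[2]).round(3),'right',R.inv().apply(np.array(c['R'])[0]).round(3),c['fx'],c['cx'])
c=ctrl.get_calibration('top');im=cv2.imread('pics/top0.png');hsv=cv2.cvtColor(im,cv2.COLOR_BGR2HSV)
# plate: white part
roi=np.zeros(im.shape[:2],np.uint8);roi[175:235,150:202]=1
m=((hsv[...,2]>150)&(hsv[...,1]<60)&(roi>0)).astype(np.uint8)
m=cv2.morphologyEx(m,cv2.MORPH_OPEN,np.ones((5,5)))
q=cv2.boxPoints(cv2.minAreaRect(cv2.findNonZero(m)));W=np.array([atz(c,k,.081) for k in q]);print('white',q.round(1).tolist(),W.round(4).tolist())
b=((hsv[...,0]>100)&(hsv[...,0]<125)&(hsv[...,1]>120)&(hsv[...,2]>100)&(roi>0)).astype(np.uint8)
q=cv2.boxPoints(cv2.minAreaRect(cv2.findNonZero(b)));print('band',np.array([atz(c,k,.081) for k in q]).round(4).tolist())
roi[:]=0;roi[175:230,285:340]=1
l=((hsv[...,0]>8)&(hsv[...,0]<30)&(hsv[...,1]>120)&(hsv[...,2]>100)&(roi>0)).astype(np.uint8)
q=cv2.boxPoints(cv2.minAreaRect(cv2.findNonZero(l)));print('lip',np.array([atz(c,k,.032) for k in q]).round(4).tolist())
# view-down poses
d=R.apply([1,0,0])
rel([.50,-.19,.30],R)
E
```

```text
[[ 0.    -0.413  0.911]
 [ 0.     0.911  0.413]
 [-1.    -0.     0.   ]]
cam in tool [-0.158  0.001 -0.069] fwd in tool [ 0.967 -0.     0.256] right [ 0.     1.    -0.001] 315.69341960271623 256.3500052328473
white [[154.6999969482422, 216.8000030517578], [161.60000610351562, 177.8000030517578], [198.8000030517578, 184.3000030517578], [191.89999389648438, 223.3000030517578]] [[0.4846, 0.2568, 0.081], [0.5953, 0.2395, 0.081], [0.5781, 0.1339, 0.081], [0.4675, 0.1515, 0.081]]
band [[0.4688, 0.258, 0.081], [0.4837, 0.2556, 0.081], [0.4695, 0.1709, 0.081], [0.4545, 0.1733, 0.081]]
lip [[0.5642, -0.1258, 0.032], [0.5642, -0.1258, 0.032], [0.5642, -0.1258, 0.032], [0.5642, -0.1258, 0.032]]
shift [-0.0734  0.2954  0.3769] rot [0. 0. 0.] rows 11.6
```

Call:
{"op": "drive_tool", "data": {
  "plan": [
    [[-0.073, 0.295, 0.377], [24, 0, 0], 0],
    [[-0.073, 0.295, 0.377], [24, 0, 0], 0],
    [[-0.073, 0.295, 0.377], [24, 0, 0], 0],
    [[-0.073, 0.295, 0.377], [24, 0, 0], 0],
    [[-0.073, 0.295, 0.377], [24, 0, 0], 0],
    [[-0.073, 0.295, 0.377], [24, 0, 0], 0],
    [[-0.073, 0.295, 0.377], [24, 0, 0], 0],
    [[-0.073, 0.295, 0.377], [24, 0, 0], 0],
    [[-0.073, 0.295, 0.377], [24, 0, 0], 0],
    [[-0.073, 0.295, 0.377], [24, 0, 0], 0],
    [[-0.073, 0.295, 0.377], [24, 0, 0], 0],
    [[-0.073, 0.295, 0.377], [24, 0, 0], 0],
    [[-0.073, 0.295, 0.377], [24, 0, 0], 0],
    [[-0.073, 0.295, 0.377], [24, 0, 0], 0],
    [[-0.073, 0.295, 0.377], [24, 0, 0], 0]
  ]
}}

```text
clock: 1.85
tool_pos: [0.5001, -0.1902, 0.2995]
orientation: [-176.4, 90.0, -176.0]
force: [-0.5, 0.9, -0.8]
opening: 0.0006
```

Run:
```python
from h import *
import json
p,R=pose();c=ctrl.get_calibration('wrist');im=ctrl.snapshot('wrist');cv2.imwrite('pics/w1.png',im)
json.dump({k:np.array(v).tolist() for k,v in c.items()},open('c1.json','w'))
print(p,R.as_matrix().round(3).tolist())
for k,z in [('easel_seat',.02),('rest_top',.0952)]:
    for d in ctrl.landmark_of('wrist',k):print(k,np.round(d['pixel'],1),round(d['confidence'],2),atz(c,d['pixel'],z).round(4))
cv2.imwrite('pics/w1v.png',cv2.resize(im,(800,600),interpolation=2))
rel([.50,.21,.30],R)
```

```text
[ 0.50013181 -0.19022509  0.29949685] [[-0.0, -0.008, 1.0], [-0.0, 1.0, 0.008], [-1.0, -0.0, -0.0]]
easel_seat [256.6 190.3] 0.85 [ 0.5511 -0.1888  0.02  ]
easel_seat [187.8  55. ] 0.7 [ 0.371  -0.2791  0.02  ]
easel_seat [363.9  78.5] 0.61 [ 0.3977 -0.0493  0.02  ]
rest_top [382.1  47.2] 0.83 [ 0.3719 -0.0572  0.0952]
rest_top [168.4  14.9] 0.8 [ 0.3428 -0.282   0.0952]
rest_top [250.9 183.6] 0.79 [ 0.5223 -0.1958  0.0952]
shift [-0.0006  0.4012  0.0025] rot [-0.13 -0.01  0.  ] rows 9.6
```

View pics/w1v.png

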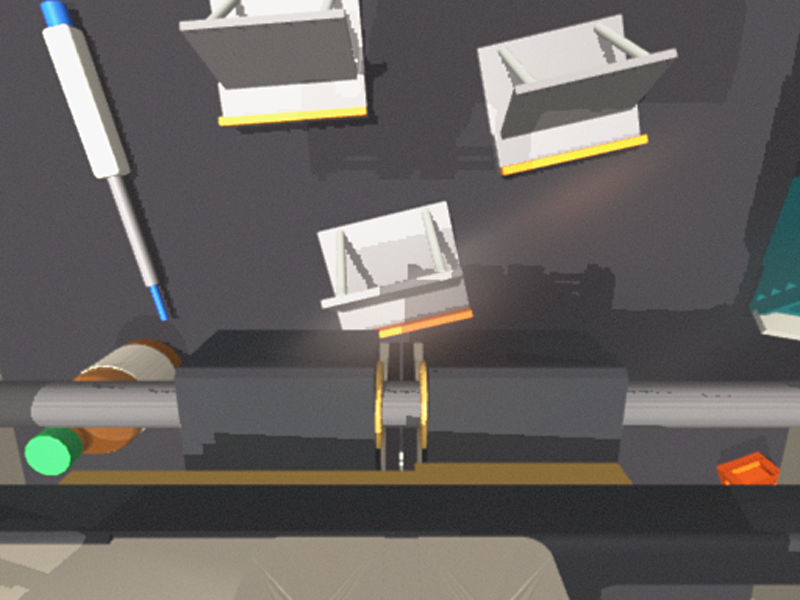

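Run:
```python
from h import *
import json
c=json.load(open('c1.json'))
g=lambda u,v,z:atz(c,[u*.64,v*.64],z)
def ln(n,a,b):print(n,a.round(4),b.round(4),'len',np.linalg.norm(a-b).round(4),'yaw',np.degrees(np.arctan2(*((b-a)[:2]*[-1,1]))).round(1),'mid',((a+b)/2).round(4))
ln('rest top back',g(322,300,.097),g(462,272,.097))
ln('rest top front',g(323,307,.095),g(462,280,.095))
ln('base back',g(318,232,.02),g(447,202,.02))
ln('lip',g(380,330,.032),g(470,312,.032))
ln('otherlip',g(502,170,.032),g(648,137,.032))
```

```text
rest top back [ 0.5325 -0.2489  0.097 ] [ 0.5099 -0.1436  0.097 ] len 0.1077 yaw 12.1 mid [ 0.5212 -0.1962  0.097 ]
rest top front [ 0.5387 -0.2486  0.095 ] [ 0.5165 -0.1431  0.095 ] len 0.1078 yaw 11.8 mid [ 0.5276 -0.1958  0.095 ]
base back [ 0.4916 -0.263   0.02  ] [ 0.4643 -0.1493  0.02  ] len 0.1169 yaw 13.5 mid [ 0.4779 -0.2061  0.02  ]
lip [ 0.5787 -0.2076  0.032 ] [ 0.5609 -0.1265  0.032 ] len 0.083 yaw 12.4 mid [ 0.5698 -0.1671  0.032 ]
otherlip [ 0.4366 -0.1053  0.032 ] [0.4093 0.0132 0.032 ] len 0.1216 yaw 13.0 mid [ 0.423  -0.0461  0.032 ]
```

Call:
{"op": "drive_tool", "data": {
  "plan": [
    [[0, 0.4, 0], [9, 0, 0], 0],
    [[0, 0.4, 0], [9, 0, 0], 0],
    [[0, 0.4, 0], [9, 0, 0], 0],
    [[0, 0.4, 0], [9, 0, 0], 0],
    [[0, 0.4, 0], [9, 0, 0], 0],
    [[0, 0.4, 0], [9, 0, 0], 0],
    [[0, 0.4, 0], [9, 0, 0], 0],
    [[0, 0.4, 0], [9, 0, 0], 0],
    [[0, 0.4, 0], [9, 0, 0], 0],
    [[0, 0.4, 0], [9, 0, 0], 0],
    [[0, 0.4, 0], [9, 0, 0], 0],
    [[0, 0.4, 0], [9, 0, 0], 0],
    [[0, 0.4, 0], [9, 0, 0], 0]
  ]
}}

```text
clock: 3.08
tool_pos: [0.4976, 0.2079, 0.2992]
orientation: [-135.3, 89.9, -144.0]
force: [-0.7, 0.5, -0.3]
opening: 0.0003
```

Run:
```python
from h import *
import json
p,R=pose();c=ctrl.get_calibration('wrist');im=ctrl.snapshot('wrist');cv2.imwrite('pics/w2.png',im)
json.dump({k:np.array(v).tolist() for k,v in c.items()},open('c2.json','w'))
print(p,R.as_matrix().round(3).tolist())
for k,z in [('plate_center',.0785),('tip_edge',.076),('ramp_foot',.014)]:
    for d in ctrl.landmark_of('wrist',k):print(k,np.round(d['pixel'],1),round(d['confidence'],2),atz(c,d['pixel'],z).round(4))
cv2.imwrite('pics/w2v.png',cv2.resize(im,(800,600),interpolation=2))
```

```text
[0.49757455 0.2078661  0.29916058] [[-0.001, 0.152, 0.988], [-0.001, 0.988, -0.152], [-1.0, -0.001, -0.001]]
plate_center [259.9 178.6] 0.95 [0.5177 0.2096 0.0785]
```

View pics/w2v.png

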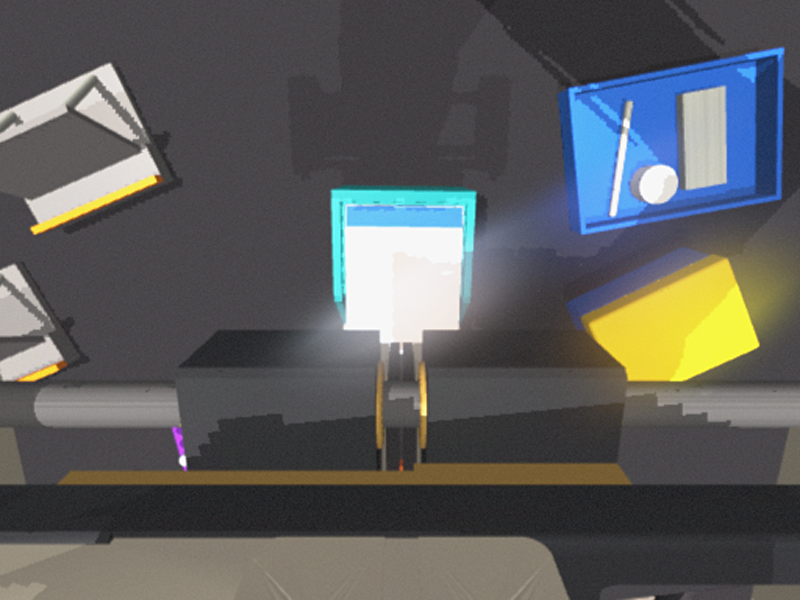

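Run:
```python
from h import *
import json
c=json.load(open('c2.json'))
g=lambda u,v,z:atz(c,[u*.64,v*.64],z)
P={k:g(*k,.081) for k in [(331,190),(477,190),(345,205),(464,206),(343,329),(460,329)]}
for yaw in [-8.75]:
    ex=np.array([np.cos(np.radians(yaw)),np.sin(np.radians(yaw)),0]);ey=np.array([-ex[1],ex[0],0])
    for k,v in P.items():print(k,v.round(4),'block',(v@ex).round(4),(v@ey).round(4))
```

```text
(331, 190) [0.4411 0.1644 0.081 ] block 0.411 0.2296
(477, 190) [0.4576 0.2721 0.081 ] block 0.4109 0.3386
(345, 205) [0.4536 0.1727 0.081 ] block 0.4221 0.2397
(464, 206) [0.4679 0.2611 0.081 ] block 0.4227 0.3293
(343, 329) [0.5502 0.1535 0.081 ] block 0.5205 0.2354
(460, 329) [0.5644 0.2464 0.081 ] block 0.5203 0.3294
```

```bash
cat >> h.py <<'E'
yb=np.radians(-8.75);EX=np.array([np.cos(yb),np.sin(yb),0]);EY=np.array([-EX[1],EX[0],0]);EZ=np.array([0,0,1.])
TE=np.array([.5303,.2060,.076])
Rp=frame(-.5*EX-.866*EZ,EY)
def presspt(s,th,over=0):
    a=np.radians(th);t=np.cos(a)*EX-np.sin(a)*EZ;n=np.sin(a)*EX+np.cos(a)*EZ
    return TE+s*t+(.005-over+.0095*abs(np.sin(a-np.pi/6)))*n
E
python3 - <<'E'
from h import *
pre=presspt(.036,0)+[0,0,.012]
rel(pre+.06*np.array([0,0,1]),Rp); rel(pre,Rp)
for th in [0,6,12,18,24,30,35,40,45,50,54,57]: print(th,Rp.inv().apply(presspt(.036,th,.0005)-pre).round(4))
for s in [.04,.044,.048,.052,.056,.06]:print(s,Rp.inv().apply(presspt(s,57,.001)-pre).round(4))
E
```

```text
shift [0.1419 0.0035 0.0685] rot [-3.000e-02  2.999e+01 -2.000e-02] rows 4.2
shift [0.2019 0.0035 0.0685] rot [-3.000e-02  2.999e+01 -2.000e-02] rows 5.1
0 [0.0108 0.     0.0063]
6 [ 0.0146 -0.      0.0092]
12 [ 0.0186 -0.      0.0116]
18 [ 0.023  -0.      0.0136]
24 [0.0276 0.     0.0149]
30 [0.0323 0.     0.0157]
35 [ 0.0347 -0.      0.016 ]
40 [ 0.037  -0.      0.0162]
45 [0.0394 0.     0.0163]
50 [0.0419 0.     0.0162]
54 [0.0438 0.     0.016 ]
57 [0.0453 0.     0.0158]
0.04 [ 0.0476 -0.      0.0191]
0.044 [ 0.0494 -0.      0.0227]
0.048 [ 0.0512 -0.      0.0262]
0.052 [ 0.053  -0.      0.0298]
0.056 [ 0.0549 -0.      0.0334]
0.06 [ 0.0567 -0.      0.0369]
```

Call:
{"op": "drive_tool", "data": {
  "plan": [
    [[0.14, 0.0035, 0.0685], [0, 30, 0], 0],
    [[0.14, 0.0035, 0.0685], [0, 30, 0], 0],
    [[0.14, 0.0035, 0.0685], [0, 30, 0], 0],
    [[0.14, 0.0035, 0.0685], [0, 30, 0], 0],
    [[0.17, 0.0035, 0.0685], [0, 30, 0], 0],
    [[0.202, 0.0035, 0.0685], [0, 30, 0], 0],
    [[0.202, 0.0035, 0.0685], [0, 30, 0], 0],
    [[0.202, 0.0035, 0.0685], [0, 30, 0], 0],
    [[0.202, 0.0035, 0.0685], [0, 30, 0], 0]
  ]
}}

```text
clock: 4.03
tool_pos: [0.5669, 0.2004, 0.1002]
orientation: [179.9, 60.2, 171.1]
force: [0.3, -0.9, 1.0]
opening: 0.0007
```

Run:
```python
from h import *
rel(presspt(.036,0)+[0,0,.012],Rp)
im=ctrl.snapshot('scene')
cv2.imwrite('pics/s1.png',cv2.resize(im[130:330,210:450],(720,600),interpolation=2))
```

```text
shift [ 0.0027 -0.      0.0003] rot [ 0.02  0.18 -0.07] rows 0.1
```

View pics/s1.png

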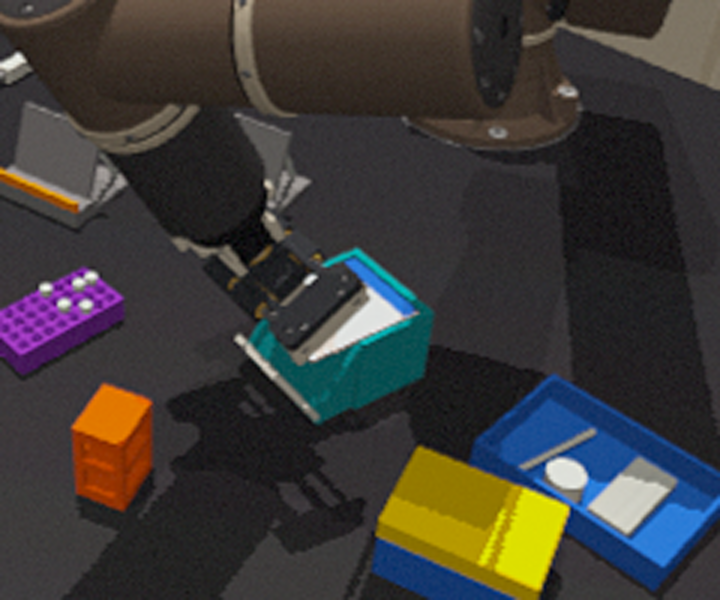

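The finger sits above the plate's free end (crop about (290,350)), with the plate still level. Now the press.

Call:
{"op": "drive_tool", "data": {
  "plan": [
    [[0.0135, 0, 0.0066], [0, 0, 0], 0],
    [[0.0175, 0, 0.0095], [0, 0, 0], 0],
    [[0.0215, 0, 0.012], [0, 0, 0], 0],
    [[0.026, 0, 0.014], [0, 0, 0], 0],
    [[0.0305, 0, 0.0152], [0, 0, 0], 0],
    [[0.035, 0, 0.016], [0, 0, 0], 0],
    [[0.0375, 0, 0.0163], [0, 0, 0], 0],
    [[0.04, 0, 0.0165], [0, 0, 0], 0],
    [[0.042, 0, 0.0166], [0, 0, 0], 0],
    [[0.0445, 0, 0.0165], [0, 0, 0], 0],
    [[0.0465, 0, 0.0163], [0, 0, 0], 0],
    [[0.048, 0, 0.0161], [0, 0, 0], 0],
    [[0.048, 0, 0.0161], [0, 0, 0], 0],
    [[0.048, 0, 0.0161], [0, 0, 0], 0]
  ]
}}

```text
clock: 5.25
tool_pos: [0.5578, 0.2025, 0.0518]
orientation: [179.7, 60.3, 171.0]
force: [2.3, -0.8, 0.7]
opening: 0.0008
```

Run:
```python
from h import *
rel(presspt(.036,57,.0005),Rp)
print(ctrl.get_obs()['force'])
for s in [.04,.044,.048,.052,.056,.06]:rel(presspt(s,57,.001),Rp)
im=ctrl.snapshot('scene')
cv2.imwrite('pics/s2.png',cv2.resize(im[170:290,260:404],(720,600),interpolation=2))
```

```text
shift [ 0.0014 -0.0007 -0.    ] rot [ 0.08  0.32 -0.14] rows 0.0
[ 2.30610121 -0.77661994  0.69087596]
shift [ 0.0037 -0.0007  0.0033] rot [ 0.08  0.32 -0.14] rows 0.1
shift [ 0.0055 -0.0007  0.0069] rot [ 0.08  0.32 -0.14] rows 0.2
shift [ 0.0074 -0.0007  0.0104] rot [ 0.08  0.32 -0.14] rows 0.3
shift [ 0.0092 -0.0007  0.014 ] rot [ 0.08  0.32 -0.14] rows 0.4
shift [ 0.011  -0.0007  0.0175] rot [ 0.08  0.32 -0.14] rows 0.5
shift [ 0.0129 -0.0007  0.0211] rot [ 0.08  0.32 -0.14] rows 0.6
```

View pics/s2.png

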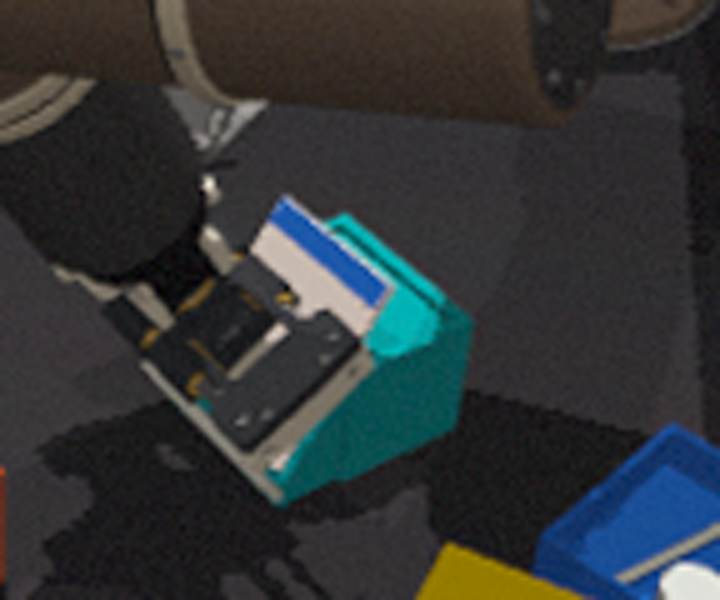

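Call:
{"op": "drive_tool", "data": {
  "plan": [
    [[0.0045, -0.0007, 0.0033], [0, 0, 0], 0],
    [[0.0065, -0.0007, 0.007], [0, 0, 0], 0],
    [[0.0082, -0.0007, 0.0104], [0, 0, 0], 0],
    [[0.01, -0.0007, 0.014], [0, 0, 0], 0],
    [[0.0118, -0.0007, 0.0175], [0, 0, 0], 0],
    [[0.0118, -0.0007, 0.0175], [0, 0, 0], 0],
    [[0.008, -0.0007, 0.0175], [0, 0, 0], 0],
    [[0, -0.0007, 0.0175], [0, 0, 0], 0],
    [[-0.04, 0, 0.0175], [0, 0, 0], 0],
    [[-0.08, 0, 0.0175], [0, 0, 0], 0],
    [[-0.12, 0, 0], [0, 0, 0], 0],
    [[-0.16, 0, 0], [0, -20, 0], 0],
    [[-0.2, 0, 0], [0, -30, 0], 0],
    [[-0.2, 0, 0], [0, -30, 0], 0],
    [[-0.2, 0, 0], [0, -30, 0], 0],
    [[-0.2, 0, 0], [0, -30, 0], 0]
  ]
}}

```text
clock: 6.63
tool_pos: [0.6519, 0.1863, 0.2265]
orientation: [18.8, 89.3, 10.2]
force: [-0.6, -0.3, -1.1]
opening: 0.0004
```

Run:
```python
from h import *
p,R=pose();print(p,R.as_matrix().round(3).tolist())
ims=[]
for n in ['scene','wrist']:
    im=ctrl.snapshot(n);c=ctrl.get_calibration(n)
    print(n)
    # predicted corners of seated plate, top surface
    a=np.radians(57);t=np.cos(a)*EX-np.sin(a)*EZ;nn=np.sin(a)*EX+np.cos(a)*EZ
    big=cv2.resize(im,None,fx=4,fy=4,interpolation=2)
    for s in (-.046,.074):
        for y in (-.045,.045):
            u=np.array(proj(c,TE+s*t+.005*nn+y*EY))*4+2
            cv2.drawMarker(big,tuple(int(k) for k in u),(0,0,255),1,14,1)
    m=np.array(proj(c,TE))*4; x,y=[int(max(0,k)) for k in (m[0]-220,m[1]-300)]
    ims.append(cv2.resize(big[y:y+600,x:x+400],(400,600)))
cv2.imwrite('pics/s3.png',np.hstack(ims))
```

```text
[0.65194995 0.18633002 0.22647847] [[0.012, 0.15, 0.989], [0.002, 0.989, -0.15], [-1.0, 0.004, 0.011]]
scene
wrist
```

View pics/s3.png

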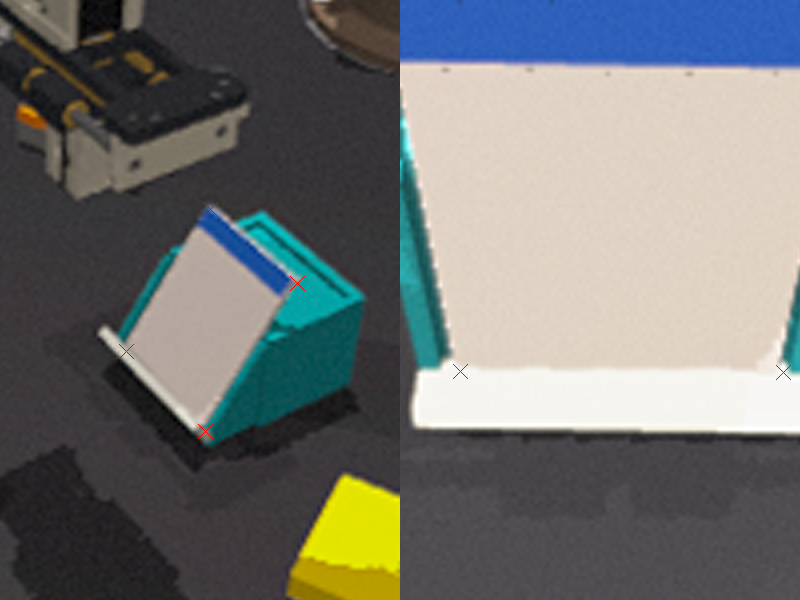

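```bash
cat >> h.py <<'E'
a57=np.radians(57);T57=np.cos(a57)*EX-np.sin(a57)*EZ;N57=np.sin(a57)*EX+np.cos(a57)*EZ
def grasp(s,sg=1): return TE+s*T57+.0025*N57, frame(T57,sg*N57)
E
python3 - <<'E'
from h import *
print(np.round(ctrl.get_obs()['joint_pos'],1))
for sg in (1,-1):
    for s in (-.11,-.022): rel(*grasp(s,sg))
E
```

```text
[ 3.240e+01  2.070e+01  9.000e-01  1.000e-01 -6.980e+01 -1.311e+02]
shift [ 0.0562  0.0003 -0.1826] rot [ 87.39 -25.74  25.41] rows 13.2
shift [ 1.303e-01 -1.000e-04 -1.352e-01] rot [ 87.39 -25.74  25.41] rows 13.2
shift [ 0.0562  0.0003 -0.1826] rot [-87.29 -25.41 -25.73] rows 13.2
shift [ 1.303e-01 -1.000e-04 -1.352e-01] rot [-87.29 -25.41 -25.73] rows 13.2
```

Call:
{"op": "drive_tool", "data": {
  "plan": [
    [[-0.02, 0, -0.04], [-87.3, -25.4, -25.7], 0.2],
    [[-0.02, 0, -0.08], [-87.3, -25.4, -25.7], 0.2],
    [[0, 0, -0.1], [-87.3, -25.4, -25.7], 0.2],
    [[0.01, 0, -0.12], [-87.3, -25.4, -25.7], 0.2],
    [[0.02, 0, -0.14], [-87.3, -25.4, -25.7], 0.2],
    [[0.03, 0, -0.16], [-87.3, -25.4, -25.7], 0.2],
    [[0.04, 0, -0.18], [-87.3, -25.4, -25.7], 0.2],
    [[0.05, 0, -0.19], [-87.3, -25.4, -25.7], 0.2],
    [[0.05, 0, -0.19], [-87.3, -25.4, -25.7], 0.2],
    [[0.056, 0, -0.183], [-87.3, -25.4, -25.7], 0.2],
    [[0.056, 0, -0.183], [-87.3, -25.4, -25.7], 0.2],
    [[0.056, 0, -0.183], [-87.3, -25.4, -25.7], 0.2],
    [[0.056, 0, -0.183], [-87.3, -25.4, -25.7], 0.2],
    [[0.056, 0, -0.183], [-87.3, -25.4, -25.7], 0.2],
    [[0.056, 0, -0.183], [-87.3, -25.4, -25.7], 0.2],
    [[0.056, 0, -0.183], [-87.3, -25.4, -25.7], 0.2],
    [[0.056, 0, -0.183], [-87.3, -25.4, -25.7], 0.2]
  ]
}}

```text
clock: 8.15
tool_pos: [0.4801, 0.2232, 0.1843]
orientation: [-91.2, 58.2, -10.4]
force: [-0.7, -0.2, 0.1]
opening: 0.0175
```

Run:
```python
from h import *
o=ctrl.get_obs();print(np.round(o['joint_pos'],1),o['opening'],o['force'])
rel(*grasp(-.11,-1));rel(*grasp(-.022,-1))
im=ctrl.snapshot('scene')
cv2.imwrite('pics/s4.png',cv2.resize(im[130:290,240:432],(720,600),interpolation=2))
```

```text
[  57.9   -2.1  -58.2   57.4  -35.5 -115.5] 0.017516698582076166 [-0.68750787 -0.19261337  0.06057445]
shift [ 0.0096  0.0125 -0.0093] rot [-0.17 -0.87 -1.23] rows 0.4
shift [ 0.0976  0.0106 -0.0079] rot [-0.17 -0.87 -1.23] rows 2.4
```

View pics/s4.png

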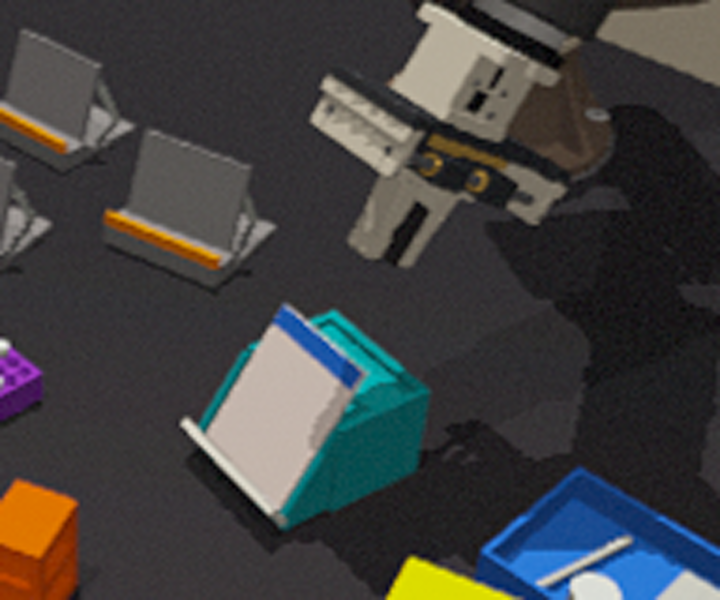

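Call:
{"op": "drive_tool", "data": {
  "plan": [
    [[0.04, 0.0115, -0.0085], [0, -0.9, -1.2], 0.2],
    [[0.0596, 0.0115, -0.0085], [0, -0.9, -1.2], 0.2],
    [[0.0596, 0.0115, -0.0085], [0, -0.9, -1.2], 0.2],
    [[0.0596, 0.0115, -0.0085], [0, -0.9, -1.2], 0.2],
    [[0.0596, 0.0115, -0.0085], [0, -0.9, -1.2], 0.2]
  ]
}}

```text
clock: 8.62
tool_pos: [0.5153, 0.2265, 0.1509]
orientation: [-92.2, 59.0, -11.6]
force: [-1.0, -1.1, 0.4]
opening: 0.0177
```

Run:
```python
from h import *
o=ctrl.get_obs();print(np.round(o['joint_pos'],1),o['opening'],o['force'])
rel(*grasp(-.06,-1));rel(*grasp(-.022,-1))
```

```text
[  49.3    3.5  -58.2   67.7  -29.1 -119.6] 0.01765145703238328 [-0.95327078 -1.06365625  0.44181782]
shift [ 0.0138  0.0227 -0.0177] rot [-0.18 -1.45 -2.  ] rows 0.8
shift [ 0.0518  0.0214 -0.0167] rot [-0.18 -1.45 -2.  ] rows 1.4
```

```bash
cat > kin.py <<'E'
from h import *
from scipy.optimize import least_squares
LO=np.array([-176.03,-82.01,-58.28,-173.87,-174.79,-173.66]);HI=np.array([176.03,121.73,71.71,95.51,-.11,173.66])
E=lambda a,d:Ro.from_euler(a,d,degrees=True)
def fk(q,P):
    a1,h,L1,a3,L2,L6,s4,c6=P
    R1=E('z',q[0]);R2=R1*E('y',q[1]);R3=R1*E('y',q[1]-q[2]);R=R3*E('x',s4*q[3])*E('y',-q[4])*E('x',-q[5]+c6)
    w=R1.apply([a1,0,h])+R2.apply([0,0,L1])+R3.apply([L2,0,a3])
    return w+R.apply([L6,0,0]),R
E
python3 - <<'E'
from kin import *
D=[([-49.097,20.546,.682,0,-70.136,-16.507],[.27879,-.61470,.22657],[-2.20198311,89.99821459,22.19623503]),
([32.4,20.7,.9,.1,-69.8,-131.1],[.65195,.18633,.22648],None),
([57.9,-2.1,-58.2,57.4,-35.5,-115.5],[.4801,.2232,.1843],[-91.2,58.2,-10.4]),
([49.3,3.5,-58.2,67.7,-29.1,-119.6],[.5153,.2265,.1509],[-92.2,59.0,-11.6])]
o=ctrl.get_obs();D[3]=(o['joint_pos'],o['tool_pos'],o['orientation'])
def f(x,s):
    P=[*x[:6],s,x[6]];r=[]
    for q,p,e in D:
        a,R=fk(q,P);r+=list((a-p)*1000)
        if e is not None:r+=list((R.inv()*E('xyz',e)).as_rotvec(degrees=True)*3)
    return r+list((x[:6]-[.1,.4,.4,.05,.4,.3])*.5)
for s in(1,-1):
  for c in (0,90,180,270):
    r=least_squares(f,[.1,.4,.4,.05,.4,.3,c],args=(s,));print(s,c,r.cost.round(2),r.x.round(4),np.round(r.fun[-15:-6],1))
E
```

```text
1 0 238773.72 [ 0.4577 -1.3317  0.7413  0.2579 -0.1655 -0.5666 67.0549] [268.8 192.  -48.2  10.7  -6.2  10.6 202.4 162.7 -53.4]
1 90 106427.71 [ 4.577000e-01 -1.331700e+00  7.413000e-01  2.579000e-01 -1.655000e-01
 -5.666000e-01  1.943983e+02] [ -76.6   37.6 -173.4   10.7   -6.2   10.6 -150.2   23.6 -164.6]
1 180 106427.71 [ 4.577000e-01 -1.331700e+00  7.413000e-01  2.579000e-01 -1.655000e-01
 -5.666000e-01  1.943983e+02] [ -76.6   37.6 -173.4   10.7   -6.2   10.6 -150.2   23.6 -164.6]
1 270 106427.71 [ 4.577000e-01 -1.331700e+00  7.413000e-01  2.579000e-01 -1.655000e-01
 -5.666000e-01  1.943988e+02] [ -76.6   37.6 -173.4   10.7   -6.2   10.6 -150.2   23.6 -164.6]
-1 0 36802.53 [ 1.42400e-01  3.14200e-01  5.71400e-01  5.10000e-02  3.03800e-01
  5.67100e-01 -8.99758e+01] [ 0.2 -0.  -0.1 10.  -7.4  4.2 -0.1  0.  -0. ]
-1 90 36802.53 [1.424000e-01 3.142000e-01 5.714000e-01 5.100000e-02 3.038000e-01
 5.671000e-01 2.700242e+02] [ 0.2 -0.  -0.1 10.  -7.4  4.2 -0.1  0.  -0. ]
-1 180 36802.53 [1.424000e-01 3.142000e-01 5.714000e-01 5.100000e-02 3.038000e-01
 5.671000e-01 2.700242e+02] [ 0.2 -0.  -0.1 10.  -7.4  4.2 -0.1  0.  -0. ]
-1 270 36802.53 [1.424000e-01 3.142000e-01 5.714000e-01 5.100000e-02 3.038000e-01
 5.671000e-01 2.700242e+02] [ 0.2 -0.  -0.1 10.  -7.4  4.2 -0.1  0.  -0. ]
```

Run:
```python
from kin import *
o=ctrl.get_obs()
D=[([-49.097,20.546,.682,0,-70.136,-16.507],[.27879,-.61470,.22657],None),
([32.4,20.7,.9,.1,-69.8,-131.1],[.65195,.18633,.22648],None),
([57.9,-2.1,-58.2,57.4,-35.5,-115.5],[.4801,.2232,.1843],[-91.2,58.2,-10.4]),
(o['joint_pos'],o['tool_pos'],o['orientation'])]
R0=np.array([[0,-.413,.911],[0,.911,.413],[-1,0,0]])
def f(x,w=3):
    P=[*x[:6],-1,x[6]];r=[]
    for i,(q,p,e) in enumerate(D):
        a,R=fk(q,P);r+=list((a-p)*1000)
        if e is not None:r+=list((R.inv()*E('xyz',e)).as_rotvec(degrees=True)*w)
    return r+list((x[:6]-[.1,.4,.4,.05,.4,.3])*.5)
r=least_squares(f,[.1,.4,.4,.05,.4,.3,-90]);print(r.cost.round(2),r.x.round(4),np.round(r.fun,1))
print(fk(D[0][0],[*r.x[:6],-1,r.x[6]])[1].as_matrix().round(2))
```

```text
36802.52 [ 1.42400e-01  3.14200e-01  5.71400e-01  5.10000e-02  3.03800e-01
  5.67100e-01 -8.99626e+01] [ 1.442e+02  1.265e+02  4.000e-01 -1.015e+02  1.619e+02  3.000e-01
 -9.500e+00  5.000e+00 -4.900e+00  1.000e-01 -0.000e+00 -1.000e-01
  1.000e+01 -7.400e+00  4.200e+00 -1.000e-01  0.000e+00 -0.000e+00
  0.000e+00 -0.000e+00  1.000e-01  0.000e+00 -0.000e+00  1.000e-01]
[[ 0.   -0.41  0.91]
 [-0.    0.91  0.41]
 [-1.   -0.    0.  ]]
```

```bash
python3 - <<'E'
s=open('kin.py').read()
s=s.replace("L6,s4,c6=P","L6,d,s4,c6=P").replace("[a1,0,h]","[a1,d,h]").replace("[L6,0,0]","[L6,0,0]")
open('kin.py','w').write(s)
E
python3 - <<'E'
from kin import *
o=ctrl.get_obs()
D=[([-49.097,20.546,.682,0,-70.136,-16.507],[.27879,-.61470,.22657],None),
([32.4,20.7,.9,.1,-69.8,-131.1],[.65195,.18633,.22648],None),
([57.9,-2.1,-58.2,57.4,-35.5,-115.5],[.4801,.2232,.1843],[-91.2,58.2,-10.4]),
(o['joint_pos'],o['tool_pos'],o['orientation'])]
def f(x,w=3):
    P=[*x[:7],-1,-90];r=[]
    for i,(q,p,e) in enumerate(D):
        a,R=fk(q,P);r+=list((a-p)*1000)
        if e is not None:r+=list((R.inv()*E('xyz',e)).as_rotvec(degrees=True)*w)
    return r+list((x[:7]-[.1,.4,.4,.05,.4,.3,-.19])*.5)
r=least_squares(f,[.1,.4,.4,.05,.4,.3,-.19]);print(r.cost.round(2),r.x.round(4).tolist(),np.round(r.fun,1))
E
```

```text
433.02 [0.2554, -0.2756, 0.6323, 0.1252, 0.1356, 0.1608, -0.1909] [  0.8   0.5   0.7  -0.8   0.6   0.4 -16.4   8.8  -7.6   0.2  -0.   -0.1
  16.4 -12.2   6.5   0.    0.   -0.    0.1  -0.3   0.1   0.   -0.1  -0.1
  -0. ]
```

Call:
{"op": "drive_tool", "data": {
  "plan": [
    [[-0.04, 0, 0], [0, 0, 0], 0.2],
    [[-0.08, 0, 0], [0, 0, 0], 0.2],
    [[-0.12, 0, 0.02], [0, 0, 10], 0.2],
    [[-0.16, 0, 0.02], [0, 0, 20], 0.2],
    [[-0.16, 0, 0.02], [0, 0, 20], 0.2],
    [[-0.16, 0, 0.02], [0, 0, 20], 0.2]
  ]
}}

```text
clock: 9.12
tool_pos: [0.4354, 0.2689, 0.2949]
orientation: [-92.0, 79.2, -11.1]
force: [1.7, 1.5, 1.9]
opening: 0.0177
```

```bash
python3 - <<'E'
import json
from h import *
o=ctrl.get_obs();print(np.round(o['joint_pos'],2),o['tool_pos'],o['orientation'])
json.dump([[*map(float,o[k])] for k in('joint_pos','tool_pos','orientation')],open('d5.json','w'))
E
cat > fit.py <<'E'
import kin;from kin import *
import json,glob
def fk(q,P):
    a1,h,L1,a3,L2,L6,d,d5,e5=P
    R1=E('z',q[0]);R2=R1*E('y',q[1]);R3=R1*E('y',q[1]-q[2]);R4=R3*E('x',-q[3]);R5=R4*E('y',-q[4]);R=R5*E('x',-q[5]-90)
    w=R1.apply([a1,d,h])+R2.apply([0,0,L1])+R3.apply([L2,0,a3])+R4.apply([0,d5,0])
    return w+R5.apply([L6,0,e5]),R
D=[([-49.097,20.546,.682,0,-70.136,-16.507],[.27879,-.61470,.22657],[-2.20198311,89.99821459,22.19623503]),
([32.4,20.7,.9,.1,-69.8,-131.1],[.65195,.18633,.22648],None),
([57.9,-2.1,-58.2,57.4,-35.5,-115.5],[.4801,.2232,.1843],[-91.2,58.2,-10.4]),
([49.3,3.5,-58.2,67.7,-29.1,-119.6],[.5153,.2265,.1509],[-92.2,59.0,-11.6])]+[json.load(open(g)) for g in sorted(glob.glob('d*.json'))]
def f(x):
    r=[]
    for q,p,e in D: r+=list((fk(q,x)[0]-p)*1000)
    return r+list((x-[.05,.3,.4,.0,.4,.3,-.1,-.1,0])*.5)
def fit(v=0):
    r=least_squares(f,[.05,.3,.4,.0,.4,.3,-.1,-.1,0])
    if v:print(r.cost.round(3),r.x.round(4).tolist(),np.round(r.fun,1).tolist(),np.linalg.svd(r.jac)[1].round(1))
    return r.x
if __name__=='__main__':fit(1)
E
python3 fit.py
```

```text
[ 61.66  -2.19 -23.52  11.28 -65.87 -75.17] [0.43541935 0.26891795 0.29486823] [-91.99304723  79.23360995 -11.13060101]
0.69 [-0.001, 0.2022, 0.6, -0.0011, 0.4664, 0.3781, 0.0019, -0.1935, -0.0014] [-0.3, 0.6, -0.1, 0.7, 0.1, 0.2, 0.1, -0.2, -0.4, -0.1, 0.2, 0.3, -0.1, 0.1, -0.0, -0.0, -0.0, 0.1, -0.0, 0.0, 0.0, 0.1, -0.0, -0.0] [4366.4 3761.9 3061.5 1032.4  960.6  603.6  217.3   90.9   37.7]
```

```bash
cat > ik.py <<'E'
from fit import *
P=np.array([0,.2022,.6,0,.4664,.3781,0,-.1925,0]);P=fit()
def ik(p,R,q0s):
    best=None
    for q0 in q0s:
        def g(q):
            a,b=fk(q,P);return np.r_[(a-p)*1000,(b.inv()*R).as_rotvec(degrees=True)*3]
        r=least_squares(g,np.clip(q0,LO+.5,HI-.5),bounds=(LO+.3,HI-.3),max_nfev=60)
        if best is None or r.cost<best[0]-.01:best=(r.cost,r.x)
    return best
rng=np.random.default_rng(0)
def starts(n):
    q=rng.uniform(LO,HI,(n,6));q[:,0]=rng.uniform(-40,80,n);q[:,1]=rng.uniform(-40,60,n);return q
ye=np.radians(12.3);FX=np.array([np.cos(ye),np.sin(ye),0]);FY=np.array([-FX[1],FX[0],0]);SEAT=np.array([.551,-.190,.02])
a70=np.radians(70);T70=np.cos(a70)*FX-np.sin(a70)*EZ;N70=np.sin(a70)*FX+np.cos(a70)*EZ
def tool(c,T,N,Y,s,al,sg): # c: plate centre; TCP at s from +x... grip overlap s along tool dir
    al=np.radians(al);x=np.cos(al)*T+np.sin(al)*Y
    return c, frame(x,sg*N), x
E
python3 - <<'E'
from ik import *
CR=TE+.014*T57+.0025*N57          # plate centre on ramp
CE=SEAT-.060*T70+.0035*N70+.0
o=ctrl.get_obs()['joint_pos']
for al in (0,-20,20,-40,40,-60,60,-90,90):
    x,_=0,0
    for sg in (1,-1):
        res=[]
        for C,T,N,Y in ((CR,T57,N57,EY),(CE,T70,N70,FY)):
            # contact point of TCP: on plate top strip centre, TCP 24 mm inside the edge
            a=np.radians(al);d=np.cos(a)*T+np.sin(a)*Y
            if abs(al)<=45: tcp=C-.060*T+.024*d
            else: tcp=C-.048*T+(-np.sign(al)*.045)*Y+.024*d
            b=ik(tcp,frame(d,sg*N),[o]+list(starts(12)));res.append((b[0].round(2),b[1].round(0).tolist()))
        print(al,sg,res)
E
```

```text
0 1 [(np.float64(163.52), [1.0, 6.0, -50.0, -174.0, -0.0, -15.0]), (np.float64(0.0), [-5.0, 8.0, -32.0, -11.0, -31.0, -154.0])]
0 -1 [(np.float64(163.52), [1.0, 6.0, -50.0, -174.0, -0.0, 165.0]), (np.float64(0.0), [-5.0, 8.0, -32.0, -11.0, -31.0, 26.0])]
-20 1 [(np.float64(0.0), [57.0, 17.0, -53.0, 59.0, -45.0, 56.0]), (np.float64(101.08), [-3.0, 5.0, -58.0, 60.0, -14.0, 135.0])]
-20 -1 [(np.float64(0.0), [57.0, 17.0, -53.0, 59.0, -45.0, -124.0]), (np.float64(101.08), [-3.0, 5.0, -58.0, 60.0, -14.0, -45.0])]
20 1 [(np.float64(392.38), [36.0, 6.0, -40.0, -44.0, -0.0, -172.0]), (np.float64(0.0), [-21.0, 17.0, -13.0, -33.0, -59.0, -126.0])]
20 -1 [(np.float64(392.38), [36.0, 6.0, -40.0, -44.0, -0.0, 8.0]), (np.float64(0.0), [-21.0, 17.0, -13.0, -33.0, -59.0, 54.0])]
-40 1 [(np.float64(0.0), [63.0, 29.0, -38.0, 41.0, -66.0, 64.0]), (np.float64(415.79), [-44.0, 4.0, -54.0, -174.0, -9.0, 45.0])]
-40 -1 [(np.float64(0.0), [63.0, 29.0, -38.0, 41.0, -66.0, -116.0]), (np.float64(415.79), [-44.0, 4.0, -54.0, -174.0, -9.0, -135.0])]
40 1 [(np.float64(0.0), [7.0, 10.0, -31.0, -78.0, -31.0, -119.0
[... 528 characters left out ...]
t64(0.0), [-36.0, 44.0, 16.0, -46.0, -104.0, -113.0])]
60 -1 [(np.float64(0.0), [-15.0, 26.0, -27.0, -83.0, -64.0, 86.0]), (np.float64(0.0), [-36.0, 44.0, 16.0, -46.0, -104.0, 67.0])]
-90 1 [(np.float64(0.0), [58.0, 62.0, -1.0, 25.0, -115.0, 68.0]), (np.float64(43.4), [32.0, 47.0, -58.0, 68.0, -85.0, 56.0])]
-90 -1 [(np.float64(0.0), [58.0, 62.0, -1.0, 25.0, -115.0, -112.0]), (np.float64(43.4), [32.0, 47.0, -58.0, 68.0, -85.0, -124.0])]
90 1 [(np.float64(0.0), [-19.0, 48.0, -15.0, -81.0, -95.0, -84.0]), (np.float64(0.0), [-38.0, 60.0, 30.0, -59.0, -131.0, -118.0])]
90 -1 [(np.float64(0.0), [-19.0, 48.0, -15.0, -81.0, -95.0, 96.0]), (np.float64(0.0), [-38.0, 60.0, 30.0, -59.0, -131.0, 62.0])]
```

Run:
```python
from ik import *
CR=TE+.014*T57+.0025*N57; CE=SEAT-.060*T70+.0035*N70
for al in (-16,-13,-10,-7,28,31,34,37):
    q=[]
    for C,T,N,Y in ((CR,T57,N57,EY),(CE,T70,N70,FY)):
        a=np.radians(al);d=np.cos(a)*T+np.sin(a)*Y
        for back in (0,.08):
            b=ik(C-.060*T+(.024-back)*d,frame(d,-N),[[7,10,-31,-78,-31,61],[-30,29,-1,-41,-82,64],[57,17,-53,59,-45,-124],[-5,8,-32,-11,-31,26]]+list(starts(2)));q.append((float(b[0].round(2)),b[1].round(0).tolist()))
    print(al,q)
```

```text
-16 [(0.0, [54.0, 15.0, -56.0, 65.0, -41.0, -126.0]), (0.0, [66.0, 9.0, -50.0, 48.0, -51.0, -117.0]), (23.98, [-4.0, 4.0, -58.0, 55.0, -11.0, -40.0]), (0.0, [7.0, -6.0, -54.0, 36.0, -25.0, -29.0])]
-13 [(0.07, [51.0, 13.0, -58.0, 70.0, -37.0, -129.0]), (0.0, [65.0, 7.0, -53.0, 51.0, -48.0, -118.0]), (0.36, [-4.0, 4.0, -58.0, 52.0, -9.0, -36.0]), (0.0, [7.0, -5.0, -50.0, 25.0, -27.0, -17.0])]
-10 [(16.91, [50.0, 12.0, -58.0, 71.0, -35.0, -127.0]), (0.0, [63.0, 5.0, -55.0, 54.0, -44.0, -119.0]), (0.0, [1.0, 5.0, -51.0, 26.0, -14.0, -15.0]), (0.0, [5.0, -4.0, -45.0, 15.0, -29.0, -6.0])]
-7 [(61.73, [49.0, 11.0, -58.0, 71.0, -33.0, -125.0]), (0.0, [61.0, 3.0, -58.0, 58.0, -41.0, -120.0]), (0.0, [1.0, 6.0, -44.0, 9.0, -20.0, 2.0]), (0.0, [2.0, -3.0, -40.0, 6.0, -33.0, 4.0])]
28 [(14.61, [37.0, 6.0, -41.0, -41.0, -0.0, 4.0]), (111.17, [42.0, -7.0, -51.0, -15.0, -2.0, -25.0]), (0.0, [-26.0, 22.0, -8.0, -37.0, -68.0, 59.0]), (0.0, [-30.0, 19.0, -3.0, -34.0, -77.0, 58.0])]
31 [(0.0, [30.0, 6.0, -36.0, -54.0, -8.0, 22.0]), (19.39, [40.0, -7.0, -49.0, -24.0, -3.0, -15.0]), (0.0, [-27.0, 23.0, -6.0, -38.0, -72.0, 61.0]), (0.0, [-31.0, 21.0, -1.0, -36.0, -80.0, 59.0])]
34 [(0.0, [19.0, 7.0, -33.0, -68.0, -18.0, 42.0]), (0.0, [29.0, -6.0, -41.0, -45.0, -14.0, 13.0]), (0.0, [-28.0, 25.0, -4.0, -39.0, -75.0, 62.0]), (0.0, [-32.0, 23.0, 1.0, -37.0, -84.0, 60.0])]
37 [(0.0, [13.0, 8.0, -32.0, -74.0, -25.0, 53.0]), (0.0, [15.0, -3.0, -36.0, -60.0, -25.0, 36.0]), (0.0, [-29.0, 27.0, -2.0, -40.0, -79.0, 63.0]), (0.0, [-33.0, 25.0, 3.0, -38.0, -87.0, 61.0])]
```

```bash
cat >> ik.py <<'E'
from scipy.spatial.transform import Slerp
def grip(al,back,C=None,T=T57,N=N57,Y=EY,inn=.024):
    C=TE+.014*T57+.0025*N57 if C is None else C
    a=np.radians(al);d=np.cos(a)*T+np.sin(a)*Y
    return C-.060*T+(inn-back)*d,frame(d,-N)
def path(q,p1,R1,n=14,v=1):
    p0,R0=fk(q,P);S=Slerp([0,1],Ro.concatenate([R0,R1]));m=0;js=0
    for i in range(1,n+1):
        c,qn=ik(p0+(p1-p0)*i/n,S(i/n),[q]);js=max(js,np.abs(qn-q).max());q=qn;m=max(m,c)
        if v and i%v==0:print(i,round(c,2),q.round(0).tolist())
    print('worst cost',round(m,2),'max joint step',js.round(1));return q
E
python3 - <<'E'
from ik import *
q=np.array(ctrl.get_obs()['joint_pos'])
pr=grip(38,.08)
up=grip(38,.15)
print(pr[0],up[0])
print('direct');q1=path(q,*pr,n=16,v=4)
print('up first');q2=path(q,up[0]+[0.05,0,.05],up[1],n=16,v=4);q2=path(q2,*pr,n=6,v=3)
print('app');q3=path(q2,*grip(38,0),n=6,v=3)
rel(*pr);rel(up[0]+[.05,0,.05],up[1])
E
```

```text
[0.47861126 0.17907263 0.1529498 ] [0.44236226 0.1410481  0.1992115 ]
direct
4 0.0 [59.0, -8.0, -37.0, 15.0, -48.0, -75.0]
8 0.0 [54.0, -12.0, -50.0, 20.0, -27.0, -74.0]
12 5.46 [46.0, -11.0, -58.0, 16.0, -6.0, -62.0]
16 108.56 [41.0, -7.0, -50.0, -25.0, -0.0, -15.0]
worst cost 108.56 max joint step 14.8
up first
4 0.0 [58.0, -9.0, -34.0, 14.0, -51.0, -72.0]
8 0.0 [52.0, -15.0, -43.0, 14.0, -36.0, -65.0]
12 0.0 [43.0, -17.0, -45.0, 2.0, -23.0, -44.0]
16 0.0 [14.0, -11.0, -31.0, -45.0, -35.0, 19.0]
worst cost 0.0 max joint step 18.7
3 0.0 [14.0, -7.0, -34.0, -52.0, -30.0, 27.0]
6 0.0 [12.0, -2.0, -35.0, -63.0, -28.0, 40.0]
worst cost 0.0 max joint step 4.9
app
3 0.0 [12.0, 3.0, -34.0, -69.0, -27.0, 48.0]
6 0.0 [11.0, 9.0, -32.0, -76.0, -27.0, 56.0]
worst cost 0.0 max joint step 2.7
shift [ 0.1506 -0.0294 -0.0809] rot [ -7.62 -38.02 -21.34] rows 6.2
shift [ 0.0599 -0.0666 -0.1169] rot [ -7.62 -38.02 -21.34] rows 6.2
```

Call:
{"op": "drive_tool", "data": {
  "plan": [
    [[0.007, -0.008, -0.015], [-1, -4.8, -2.7], 0.2],
    [[0.015, -0.017, -0.029], [-1.9, -9.5, -5.3], 0.2],
    [[0.022, -0.025, -0.044], [-2.9, -14.3, -8], 0.2],
    [[0.03, -0.033, -0.058], [-3.8, -19, -10.7], 0.2],
    [[0.037, -0.042, -0.073], [-4.8, -23.8, -13.3], 0.2],
    [[0.045, -0.05, -0.088], [-5.7, -28.5, -16], 0.2],
    [[0.052, -0.058, -0.102], [-6.7, -33.3, -18.7], 0.2],
    [[0.06, -0.067, -0.117], [-7.6, -38, -21.3], 0.2],
    [[0.06, -0.067, -0.117], [-7.6, -38, -21.3], 0.2],
    [[0.06, -0.067, -0.117], [-7.6, -38, -21.3], 0.2],
    [[0.06, -0.067, -0.117], [-7.6, -38, -21.3], 0.2],
    [[0.06, -0.067, -0.117], [-7.6, -38, -21.3], 0.2],
    [[0.06, -0.067, -0.117], [-7.6, -38, -21.3], 0.2],
    [[0.06, -0.067, -0.117], [-7.6, -38, -21.3], 0.2],
    [[0.06, -0.067, -0.117], [-7.6, -38, -21.3], 0.2],
    [[0.06, -0.067, -0.117], [-7.6, -38, -21.3], 0.2]
  ]
}}

```text
clock: 10.45
tool_pos: [0.492, 0.1414, 0.2494]
orientation: [-46.5, 41.4, 46.5]
force: [0.0, 0.4, -0.3]
opening: 0.0171
```

Run:
```python
from ik import *
o=ctrl.get_obs();q=np.array(o['joint_pos']);print(q.round(0),o['force'])
up=grip(38,.15);rel(up[0]+[.05,0,.05],up[1])
rel(*grip(38,.06));rel(*grip(38,.03));rel(*grip(38,0))
q=path(q,*grip(38,.06),n=8,v=4);q=path(q,*grip(38,0),n=6,v=3)
```

```text
[ 14. -11. -32. -45. -34.  19.] [ 0.02357536  0.44764046 -0.27608607]
shift [ 0.0001 -0.0002 -0.0004] rot [-0.01  0.01 -0.08] rows 0.0
shift [ 0.0974  0.0683 -0.0157] rot [-0.01  0.01 -0.08] rows 2.9
shift [ 0.1274  0.0683 -0.0157] rot [-0.01  0.01 -0.08] rows 3.5
shift [ 0.1574  0.0683 -0.0157] rot [-0.01  0.01 -0.08] rows 4.1
4 0.0 [15.0, -6.0, -34.0, -54.0, -29.0, 29.0]
8 0.0 [12.0, 0.0, -34.0, -66.0, -28.0, 44.0]
worst cost 0.0 max joint step 4.4
3 0.0 [11.0, 5.0, -33.0, -71.0, -27.0, 50.0]
6 0.0 [11.0, 9.0, -32.0, -76.0, -27.0, 56.0]
worst cost 0.0 max joint step 2.0
```

Call:
{"op": "drive_tool", "data": {
  "plan": [
    [[0.03, 0.02, -0.005], [0, 0, 0], 0.2],
    [[0.05, 0.045, -0.01], [0, 0, 0], 0.2],
    [[0.08, 0.068, -0.0157], [0, 0, 0], 0.2],
    [[0.1, 0.068, -0.0157], [0, 0, 0], 0.2],
    [[0.12, 0.0683, -0.0157], [0, 0, 0], 0.2],
    [[0.12, 0.0683, -0.0157], [0, 0, 0], 0.2],
    [[0.12, 0.0683, -0.0157], [0, 0, 0], 0.2]
  ]
}}

```text
clock: 11.03
tool_pos: [0.4998, 0.2031, 0.1236]
orientation: [-46.3, 41.6, 46.7]
force: [0.2, 0.6, 0.2]
opening: 0.0175
```

Run:
```python
from ik import *
rel(*grip(38,0));rel(*grip(38,0,inn=.026))
im=ctrl.snapshot('scene');wr=ctrl.snapshot('wrist')
a=cv2.resize(im[150:290,260:370],(470,600),interpolation=2);b=cv2.resize(wr,(330,248))
o=np.zeros((600,800,3),np.uint8);o[:,:470]=a;o[:248,470:]=b
b=cv2.resize(wr[130:330,180:360],(330,350),interpolation=2);o[250:,470:]=b
cv2.imwrite('pics/s5.png',o)
```

```text
shift [ 0.0366 -0.0017 -0.0003] rot [-0.01  0.03 -0.29] rows 0.9
shift [ 0.0386 -0.0017 -0.0003] rot [-0.01  0.03 -0.29] rows 0.9
```

View pics/s5.png

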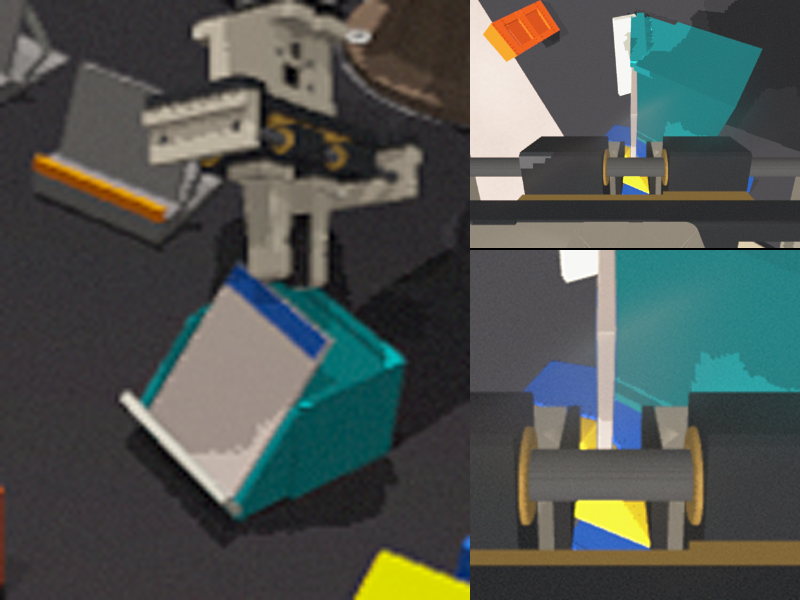

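The plate edge lies midway between the open fingers (wrist crop column about 606, between finger edges at 567 and 655). I'll advance and grip.

Call:
{"op": "drive_tool", "data": {
  "plan": [
    [[0.015, -0.0017, 0], [0, 0, -0.3], 0.2],
    [[0.03, -0.0017, 0], [0, 0, -0.3], 0.2],
    [[0.0375, -0.0017, 0], [0, 0, -0.3], 0.2],
    [[0.0375, -0.0017, 0], [0, 0, -0.3], 0.2],
    [[0.0375, -0.0017, 0], [0, 0, -0.3], 0.2],
    [[0.0375, -0.0017, 0], [0, 0, -0.3], 0.1],
    [[0.0375, -0.0017, 0], [0, 0, -0.3], 0.05],
    [[0.0375, -0.0017, 0], [0, 0, -0.3], 0],
    [[0.0375, -0.0017, 0], [0, 0, -0.3], 0],
    [[0.0375, -0.0017, 0], [0, 0, -0.3], 0],
    [[0.0375, -0.0017, 0], [0, 0, -0.3], 0],
    [[0.0375, -0.0017, 0], [0, 0, -0.3], 0],
    [[0.0375, -0.0017, 0], [0, 0, -0.3], 0]
  ]
}}

```text
clock: 12.22
tool_pos: [0.5203, 0.2232, 0.1018]
orientation: [-46.6, 41.2, 46.3]
force: [-5.7, -1.8, 7.1]
opening: 0.0046
```

Run:
```python
from ik import *
o=ctrl.get_obs();q=np.array(o['joint_pos']);print(o['opening'],o['force'],q.round(0))
rel(*grip(38,0,inn=.025))
p0,R0=fk(q,P);print(p0-o['tool_pos'])
# lift: up off the ramp: along ramp normal/up mix
l1=p0+[0,0,.10]
q1=path(q,l1,R0,n=6,v=6)
# target above easel: CE with 1.5mm over ledge & 3 mm off rest
CE=SEAT-.060*T70+.005*N70
tp,tR=grip(38,0,CE,T70,N70,FY,inn=.025)
print('target',tp)
q2=path(q1,tp+[0,0,.10],tR,n=14,v=7)
q3=path(q2,tp,tR,n=6,v=6)
print('lift',R0.inv().apply([0,0,.10]).round(4));rel(tp+[0,0,.10],tR)
```

```text
0.004552211769924076 [-5.73737151 -1.76491503  7.10986217] [ 11.   9. -32. -77. -27.  57.]
shift [ 0.0017  0.0011 -0.0014] rot [0.07 0.12 0.17] rows 0.1
[-0.00200749  0.00238354 -0.00191503]
6 0.0 [27.0, -4.0, -33.0, -47.0, -20.0, 15.0]
worst cost 0.0 max joint step 7.2
target [ 0.51879466 -0.18126876  0.11596102]
7 0.0 [-12.0, 6.0, -18.0, -50.0, -63.0, 46.0]
14 0.0 [-29.0, 21.0, 3.0, -40.0, -88.0, 56.0]
worst cost 0.0 max joint step 9.2
6 0.0 [-29.0, 28.0, -2.0, -41.0, -80.0, 63.0]
worst cost 0.0 max joint step 1.4
lift [-0.0658 -0.0547  0.0517]
shift [-0.2962 -0.1131 -0.2759] rot [-6.86 -9.32 21.92] rows 10.1
```

Run:
```python
from ik import *
p,R=pose();CR=TE+.014*T57+.0025*N57;Rpl=Ro.from_matrix(np.c_[T57,EY,N57])
np.savez('G.npz',c=R.inv().apply(CR-p),r=(R.inv()*Rpl).as_quat());print(R.inv().apply(CR-p),(R.inv()*Rpl).as_matrix().round(3).tolist())
```

```text
[ 0.02385648  0.00118714 -0.03837199] [[0.787, 0.617, 0.003], [0.003, 0.001, -1.0], [-0.617, 0.787, -0.001]]
```

Call:
{"op": "drive_tool", "data": {
  "plan": [
    [[-0.008, -0.0065, 0.006], [0, 0, 0], 0],
    [[-0.02, -0.0165, 0.0155], [0, 0, 0], 0],
    [[-0.033, -0.027, 0.026], [0, 0, 0], 0],
    [[-0.046, -0.038, 0.036], [0, 0, 0], 0],
    [[-0.056, -0.047, 0.044], [0, 0, 0], 0],
    [[-0.066, -0.055, 0.052], [0, 0, 0], 0],
    [[-0.066, -0.055, 0.052], [0, 0, 0], 0],
    [[-0.066, -0.055, 0.052], [0, 0, 0], 0]
  ]
}}

```text
clock: 12.88
tool_pos: [0.5196, 0.224, 0.2028]
orientation: [-46.7, 41.1, 46.4]
force: [-0.1, -0.1, -2.2]
opening: 0.0051
```

```bash
cat >> ik.py <<'E'
def place(gap,up,dy=0,th=70):
    g=np.load('G.npz');a=np.radians(th);T=np.cos(a)*FX-np.sin(a)*EZ;N=np.sin(a)*FX+np.cos(a)*EZ
    Rpl=Ro.from_matrix(np.c_[T,FY,N]);Rt=Rpl*Ro.from_quat(g['r']).inv()
    C=SEAT-.060*T70+(.0025+gap)*N70+dy*FY+[0,0,up]
    return C-Rt.apply(g['c']),Rt
E
python3 - <<'E'
from ik import *
o=ctrl.get_obs();q=np.array(o['joint_pos']);print(o['opening'],o['force'],q.round(0),o['tool_pos'])
rel(*place(.004,.10))
q=path(q,*place(.004,.10),n=14,v=7);q=path(q,*place(.004,0),n=6,v=6)
E
```

```text
0.0050610731060794075 [-0.06033721 -0.10923972 -2.18889364] [ 27.  -4. -33. -48. -20.  16.] [0.51961178 0.22401139 0.2027981 ]
shift [-0.2312 -0.0608 -0.3272] rot [-6.77 -9.39 21.76] rows 9.7
7 0.0 [-12.0, 6.0, -17.0, -50.0, -63.0, 46.0]
14 0.0 [-29.0, 21.0, 3.0, -40.0, -88.0, 56.0]
worst cost 0.0 max joint step 9.0
6 0.0 [-29.0, 27.0, -2.0, -41.0, -80.0, 63.0]
worst cost 0.0 max joint step 1.4
```

Call:
{"op": "drive_tool", "data": {
  "plan": [
    [[-0.018, -0.005, -0.025], [-0.5, -0.7, 1.7], 0],
    [[-0.036, -0.009, -0.05], [-1, -1.4, 3.3], 0],
    [[-0.053, -0.014, -0.076], [-1.6, -2.2, 5], 0],
    [[-0.071, -0.019, -0.101], [-2.1, -2.9, 6.7], 0],
    [[-0.089, -0.023, -0.126], [-2.6, -3.6, 8.4], 0],
    [[-0.107, -0.028, -0.151], [-3.1, -4.3, 10], 0],
    [[-0.124, -0.033, -0.176], [-3.6, -5.1, 11.7], 0],
    [[-0.142, -0.037, -0.201], [-4.2, -5.8, 13.4], 0],
    [[-0.16, -0.042, -0.227], [-4.7, -6.5, 15], 0],
    [[-0.178, -0.047, -0.252], [-5.2, -7.2, 16.7], 0],
    [[-0.196, -0.051, -0.277], [-5.7, -7.9, 18.4], 0],
    [[-0.213, -0.056, -0.302], [-6.3, -8.7, 20], 0],
    [[-0.225, -0.059, -0.318], [-6.6, -9.2, 21.2], 0],
    [[-0.231, -0.061, -0.327], [-6.8, -9.4, 21.8], 0],
    [[-0.231, -0.061, -0.327], [-6.8, -9.4, 21.8], 0],
    [[-0.231, -0.061, -0.327], [-6.8, -9.4, 21.8], 0],
    [[-0.231, -0.061, -0.327], [-6.8, -9.4, 21.8], 0]
  ]
}}

```text
clock: 14.3
tool_pos: [0.5205, -0.1797, 0.2185]
orientation: [-30.7, 47.5, 78.6]
force: [-1.0, 0.2, -0.6]
opening: 0.0048
```

Run:
```python
from ik import *
o=ctrl.get_obs();print(o['opening'],o['force'],o['tool_pos'])
rel(*place(.004,.10));rel(*place(.004,.02));rel(*place(.004,.0))
g=np.load('G.npz');p,R=pose();C=p+R.apply(g['c']);Rpl=R*Ro.from_quat(g['r'])
ims=[]
for n,z in (('scene',5),('top',5)):
    im=ctrl.snapshot(n);c=ctrl.get_calibration(n);big=cv2.resize(im,None,fx=z,fy=z,interpolation=2)
    def mk(X,col):
        u=np.array(proj(c,X))*z+z/2;cv2.drawMarker(big,tuple(int(k) for k in u),col,1,12,1)
    for s in(-.06,.06):
        for y in(-.045,.045): mk(C+Rpl.apply([s,y,.0025]),(0,0,255))
    for y in (-.055,.055):
        mk(SEAT+y*FY,(255,255,0)); mk(SEAT-.08*T70+y*FY,(0,255,0))
    for y in(-.06,.06): mk(SEAT+y*FY+.022*FX+[0,0,.012],(255,0,255))
    m=np.array(proj(c,SEAT+[0,0,.08]))*z;x,y=[int(k) for k in(m[0]-200,m[1]-300)]
    ims.append(big[y:y+600,x:x+400])
cv2.imwrite('pics/s6.png',np.hstack(ims))
```

```text
0.00477954141078154 [-1.03173572  0.17706481 -0.57386536] [ 0.52050862 -0.17972954  0.21846114]
shift [-0.0011  0.0002 -0.0005] rot [0.01 0.1  0.01] rows 0.0
shift [ 0.0579  0.0278 -0.047 ] rot [0.01 0.1  0.01] rows 1.9
shift [ 0.0727  0.0347 -0.0586] rot [0.01 0.1  0.01] rows 2.4
```

View pics/s6.png

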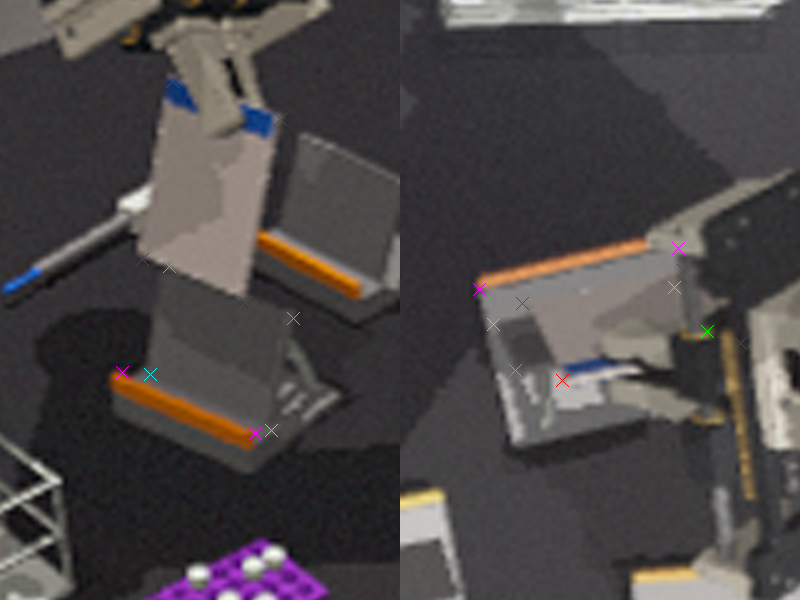

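Run:
```python
from ik import *
import json
cs=ctrl.get_calibration('scene');ct=ctrl.get_calibration('top');cw=json.load(open('c1.json'))
RT=SEAT-.08*T70
for n,c,a,b in (('scene',cs,(226.7,190.3),(231.5,169.2)),('top',ct,(307.8,194.4),(315.7,205.5)),('wrist',cw,(256.6,190.3),(250.9,183.6))):
    print(n,'seat',np.round(proj(c,SEAT),1),a,'rest',np.round(proj(c,RT),1),b)
print('tri seat',tri([cs,ct,cw],[(226.7,190.3),(307.8,194.4),(256.6,190.3)]).round(4),'rest',tri([cs,ct,cw],[(231.5,169.2),(315.7,205.5),(250.9,183.6)]).round(4),RT)
# rest top corners in the first scene picture
im=cv2.imread('pics/scene0.png');z=8;m=np.array(proj(cs,SEAT+[0,0,.04]));x,y=int(m[0]-40),int(m[1]-35)
big=cv2.resize(im[y:y+70,x:x+80],None,fx=z,fy=z,interpolation=2)
def mk(X,col):
    u=(np.array(proj(cs,X))-[x,y]+.5)*z;cv2.drawMarker(big,tuple(int(k) for k in u),col,1,12,1)
for y_ in (-.055,.055):
    mk(SEAT+y_*FY,(255,255,0)); mk(RT+y_*FY,(0,255,0))
for y_ in(-.06,.06): mk(SEAT+y_*FY+.022*FX+[0,0,.012],(255,0,255));mk(SEAT+y_*FY+.028*FX+[0,0,.012],(255,0,255))
cv2.imwrite('pics/s7.png',big)
```

```text
scene seat [227.1 191.1] (226.7, 190.3) rest [231.1 169. ] (231.5, 169.2)
top seat [310.1 195.9] (307.8, 194.4) rest [315.6 204.9] (315.7, 205.5)
wrist seat [255.8 190.2] (256.6, 190.3) rest [250.9 185.2] (250.9, 183.6)
tri seat [ 0.553  -0.1864  0.0243] rest [ 0.5227 -0.1961  0.0937] [ 0.52426646 -0.19582885  0.09517541]
```

View pics/s7.png

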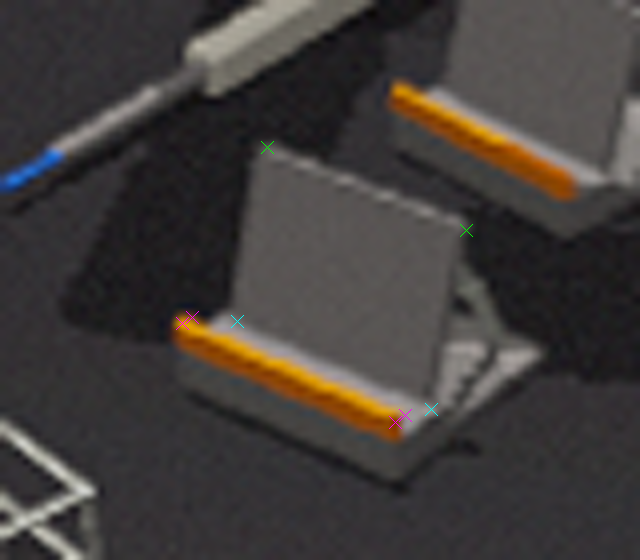

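Run:
```python
from ik import *
for u in (.05,.02,.004,.0,-.004):rel(*place(.005,u))
```

```text
shift [ 0.0363  0.0167 -0.0301] rot [ 0.08  0.05 -0.02] rows 1.2
shift [ 0.0584  0.0271 -0.0474] rot [ 0.08  0.05 -0.02] rows 1.9
shift [ 0.0702  0.0326 -0.0567] rot [ 0.08  0.05 -0.02] rows 2.3
shift [ 0.0731  0.034  -0.059 ] rot [ 0.08  0.05 -0.02] rows 2.4
shift [ 0.0761  0.0354 -0.0614] rot [ 0.08  0.05 -0.02] rows 2.5
```

Call:
{"op": "drive_tool", "data": {
  "plan": [
    [[0.018, 0.008, -0.015], [0, 0, 0], 0],
    [[0.036, 0.0165, -0.03], [0, 0, 0], 0],
    [[0.048, 0.022, -0.039], [0, 0, 0], 0],
    [[0.058, 0.027, -0.047], [0, 0, 0], 0],
    [[0.064, 0.03, -0.052], [0, 0, 0], 0],
    [[0.068, 0.0315, -0.055], [0, 0, 0], 0],
    [[0.07, 0.0325, -0.0567], [0, 0, 0], 0],
    [[0.07, 0.0325, -0.0567], [0, 0, 0], 0],
    [[0.07, 0.0325, -0.0567], [0, 0, 0], 0],
    [[0.07, 0.0325, -0.0567], [0, 0, 0], 0]
  ]
}}

```text
clock: 15.23
tool_pos: [0.5218, -0.181, 0.1242]
orientation: [-30.9, 47.6, 78.5]
force: [0.0, -0.5, -0.9]
opening: 0.0048
```

Run:
```python
from ik import *
o=ctrl.get_obs();print(o['force'],o['moment'],o['opening'])
for u in (.004,.002,.0,-.002,-.004):rel(*place(.005,u))
im=ctrl.snapshot('scene');w=ctrl.snapshot('wrist')
a=cv2.resize(im[130:225,185:265],(505,600),interpolation=2);b=cv2.resize(w[0:384,80:420],(295,333))
out=np.zeros((600,800,3),np.uint8);out[:,:505]=a;out[:333,505:]=b;cv2.imwrite('pics/s8.png',out)
```

```text
[ 0.03233185 -0.49357126 -0.90757462] [-2.51788033  0.65521426  0.03316509] 0.004839075293513713
shift [ 0.0009  0.0007 -0.0002] rot [ 0.13 -0.01  0.02] rows 0.0
shift [ 0.0024  0.0014 -0.0013] rot [ 0.13 -0.01  0.02] rows 0.1
shift [ 0.0039  0.0021 -0.0025] rot [ 0.13 -0.01  0.02] rows 0.1
shift [ 0.0053  0.0028 -0.0036] rot [ 0.13 -0.01  0.02] rows 0.2
shift [ 0.0068  0.0034 -0.0048] rot [ 0.13 -0.01  0.02] rows 0.2
```

View pics/s8.png

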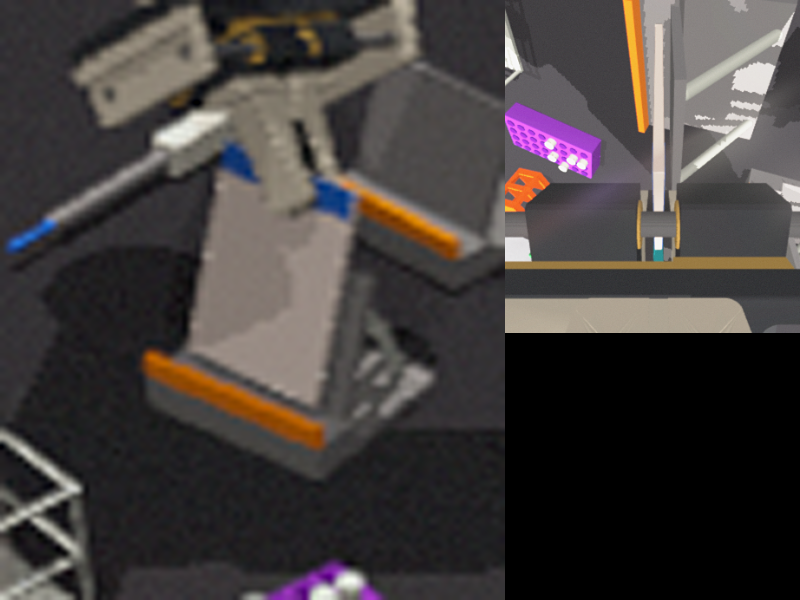

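Run:
```python
from ik import *
for u in (.002,.0,-.002,-.004):rel(*place(.005,u,.002))
```

```text
shift [0.0035 0.0012 0.0003] rot [ 0.13 -0.    0.02] rows 0.1
shift [ 0.005   0.0019 -0.0009] rot [ 0.13 -0.    0.02] rows 0.1
shift [ 0.0065  0.0026 -0.0021] rot [ 0.13 -0.    0.02] rows 0.2
shift [ 0.008   0.0033 -0.0032] rot [ 0.13 -0.    0.02] rows 0.2
```

Call:
{"op": "drive_tool", "data": {
  "plan": [
    [[0.0035, 0.0012, 0.0003], [0, 0, 0], 0],
    [[0.0035, 0.0012, 0.0003], [0, 0, 0], 0],
    [[0.0043, 0.0015, -0.0003], [0, 0, 0], 0],
    [[0.005, 0.0019, -0.0009], [0, 0, 0], 0],
    [[0.005, 0.0019, -0.0009], [0, 0, 0], 0],
    [[0.005, 0.0019, -0.0009], [0, 0, 0], 0],
    [[0.005, 0.0019, -0.0009], [0, 0, 0], 0]
  ]
}}

```text
clock: 15.92
tool_pos: [0.521, -0.1787, 0.1192]
orientation: [-30.9, 47.6, 78.5]
force: [-1.0, 0.2, -1.5]
opening: 0.0048
```

Run:
```python
from ik import *
o=ctrl.get_obs();print(o['force'],o['moment'],o['opening'])
for u in (.002,.0,-.001,-.002,-.003,-.004):rel(*place(.005,u,.002))
```

```text
[-0.99455285  0.17667649 -1.47583102] [-2.49117177  0.63749966  0.00533945] 0.0048381040206837145
shift [-0.0015 -0.0006  0.0012] rot [0.13 0.   0.02] rows 0.0
shift [-0.      0.0001  0.    ] rot [0.13 0.   0.02] rows 0.0
shift [ 0.0007  0.0004 -0.0006] rot [0.13 0.   0.02] rows 0.0
shift [ 0.0015  0.0007 -0.0011] rot [0.13 0.   0.02] rows 0.0
shift [ 0.0022  0.0011 -0.0017] rot [0.13 0.   0.02] rows 0.1
shift [ 0.0029  0.0014 -0.0023] rot [0.13 0.   0.02] rows 0.1
```

Call:
{"op": "drive_tool", "data": {
  "plan": [
    [[0.0007, 0.0004, -0.0006], [0, 0, 0], 0],
    [[0.0015, 0.0007, -0.0011], [0, 0, 0], 0],
    [[0.0015, 0.0007, -0.0011], [0, 0, 0], 0],
    [[0.0015, 0.0007, -0.0011], [0, 0, 0], 0]
  ]
}}

```text
clock: 16.25
tool_pos: [0.5209, -0.1786, 0.1171]
orientation: [-30.9, 47.6, 78.5]
force: [0.3, -0.1, -1.7]
opening: 0.0049
```

Call:
{"op": "drive_tool", "data": {
  "plan": [
    [[0.0007, 0.0004, -0.0006], [0, 0, 0], 0],
    [[0.0015, 0.0007, -0.0011], [0, 0, 0], 0],
    [[0.0015, 0.0007, -0.0011], [0, 0, 0], 0],
    [[0.0015, 0.0007, -0.0011], [0, 0, 0], 0]
  ]
}}

```text
clock: 16.58
tool_pos: [0.5209, -0.1787, 0.1157]
orientation: [-30.9, 47.6, 78.5]
force: [-1.4, -1.3, 4.2]
opening: 0.0046
```

Call:
{"op": "drive_tool", "data": {
  "plan": [
    [[-0.0005, 0.001, 0.0003], [0, 0, 0], 0],
    [[-0.0005, 0.002, 0.0003], [0, 0, 0], 0],
    [[-0.0005, 0.003, 0.0003], [0, 0, 0], 0],
    [[-0.0005, 0.003, 0.0003], [0, 0, 0], 0],
    [[-0.0005, 0.003, 0.0003], [0, 0, 0], 0]
  ]
}}

```text
clock: 17.0
tool_pos: [0.5185, -0.1794, 0.1154]
orientation: [-31.0, 47.6, 78.4]
force: [2.9, 1.6, 1.9]
opening: 0.0049
```

Run:
```python
from ik import *
o=ctrl.get_obs();p,R=pose();print(o['force'],R.inv().apply(o['force']).round(1),o['opening'])
w=ctrl.snapshot('wrist');cv2.imwrite('pics/s9.png',cv2.resize(w[0:260,190:350],(480,780*480//480),interpolation=2)[:600])
```

```text
[2.89970887 1.59270965 1.87026964] [ 0.1 -3.6  1.1] 0.0048922518670582536
```

Call:
{"op": "drive_tool", "data": {
  "plan": [
    [[0, 0, 0], [0, 0, 0], 0.06],
    [[0, 0, 0], [0, 0, 0], 0.1],
    [[0, 0, 0], [0, 0, 0], 0.15],
    [[0, 0, 0], [0, 0, 0], 0.2],
    [[0, 0, 0], [0, 0, 0], 0.25],
    [[0, 0, 0], [0, 0, 0], 0.25],
    [[0, 0, 0], [0, 0, 0], 0.25],
    [[0, 0, 0], [0, 0, 0], 0.25]
  ]
}}

```text
clock: 17.72
tool_pos: [0.5184, -0.1795, 0.1153]
orientation: [-31.0, 47.6, 78.4]
force: [0.1, -0.3, 0.4]
opening: 0.0219
```

```bash
cat > chk.py <<'E'
from ik import *
o=ctrl.get_obs();p,R=pose();print(o['force'],o['opening'])
import sys
# expected seated plate corners vs blue band / white segmentation in scene
C=SEAT-.060*T70+.0025*N70+.002*FY+[0,0,.001]
for n in('scene','top'):
    im=ctrl.snapshot(n);cv2.imwrite(f'pics/f_{n}.png',im);c=ctrl.get_calibration(n)
    d=ctrl.cut_out(n,'plate_center')
    pr=[np.round(proj(c,C+s*T70+y*FY+.0025*N70),1).tolist() for s in(-.06,.06) for y in(-.045,.045)]
    print(n,'pred',pr)
    for k in d[:2]:
        m=k['pixels'].astype(np.uint8);pts=cv2.findNonZero(m)[:,0]
        print(round(k['confidence'],2),m.sum(),'quad',cv2.approxPolyDP(cv2.convexHull(pts),3,True)[:,0].tolist())
E
python3 chk.py
python3 - <<'E'
from ik import *
q=np.array(ctrl.get_obs()['joint_pos']);p,R=fk(q,P)
q=path(q,p+R.apply([-.08,0,0]),R,n=6,v=6);q=path(q,p+R.apply([-.08,0,0])+[0,0,.15],R,n=6,v=6)
print(R.inv().apply([0,0,.15]))
E
```

```text
[ 0.11657934 -0.25045726  0.37489239] 0.02187543263565209
scene pred [[222.6, 153.7], [243.3, 161.9], [216.8, 186.8], [236.6, 195.9]]
0.84 652 quad [[241, 162], [235, 195], [217, 187], [221, 158]]
top pred [[333.9, 205.1], [301.4, 211.7], [324.1, 191.4], [294.5, 197.4]]
0.68 1988 quad [[197, 186], [190, 231], [151, 226], [155, 197], [164, 179]]
0.62 262 quad [[321, 193], [317, 209], [302, 211], [297, 196]]
6 0.0 [-34.0, 26.0, 4.0, -39.0, -87.0, 62.0]
worst cost 0.0 max joint step 1.4
6 0.0 [-34.0, 19.0, 14.0, -39.0, -101.0, 51.0]
worst cost 0.0 max joint step 2.3
[-0.11071357 -0.05213454  0.08674385]
```

Call:
{"op": "drive_tool", "data": {
  "plan": [
    [[-0.008, 0, 0], [0, 0, 0], 0.25],
    [[-0.02, 0, 0], [0, 0, 0], 0.25],
    [[-0.035, 0, 0], [0, 0, 0], 0.25],
    [[-0.06, 0, 0], [0, 0, 0], 0.25],
    [[-0.08, 0, 0], [0, 0, 0], 0.25],
    [[-0.13, -0.02, 0.035], [0, 0, 0], 0.25],
    [[-0.19, -0.052, 0.087], [0, 0, 0], 0.25],
    [[-0.19, -0.052, 0.087], [0, 0, 0], 0.25],
    [[-0.19, -0.052, 0.087], [0, 0, 0], 0.25],
    [[-0.19, -0.052, 0.087], [0, 0, 0], 0.25],
    [[-0.19, -0.052, 0.087], [0, 0, 0], 0.25]
  ]
}}

```text
clock: 18.83
tool_pos: [0.5075, -0.2328, 0.327]
orientation: [-31.4, 47.7, 78.1]
force: [-0.8, 0.3, -0.8]
opening: 0.0221
```

```bash
python3 chk.py
python3 - <<'E'
from ik import *
# white/blue segmentation of plate in scene; lip ends in scene
im=cv2.imread('pics/f_scene.png');c=ctrl.get_calibration('scene');hsv=cv2.cvtColor(im,cv2.COLOR_BGR2HSV)
x0,y0=195,140;r=hsv[y0:y0+80,x0:x0+70]
for n,m in (('blue',(r[...,0]>105)&(r[...,0]<130)&(r[...,1]>120)),('orange',(r[...,0]>5)&(r[...,0]<25)&(r[...,1]>150)&(r[...,2]>90))):
    m=m.astype(np.uint8);k,l,st,_=cv2.connectedComponentsWithStats(m)
    for i in range(1,k):
        if st[i,4]>15:
            p=cv2.findNonZero((l==i).astype(np.uint8))[:,0]+[x0,y0];print(n,st[i,4],'L',p[p[:,0].argmin()],'R',p[p[:,0].argmax()],'T',p[p[:,1].argmin()],'B',p[p[:,1].argmax()])
for y in(-.06,.06):print('lip pred outer top',np.round(proj(c,SEAT+y*FY+.028*FX+[0,0,.012]),1))
E
```

```text
[-0.77494737  0.31256916 -0.78959581] 0.0221282374503055
scene pred [[222.6, 153.7], [243.3, 161.9], [216.8, 186.8], [236.6, 195.9]]
0.57 760 quad [[242, 163], [235, 194], [216, 187], [221, 155]]
0.45 2307 quad [[353, 235], [349, 254], [318, 270], [292, 246], [308, 221], [326, 214]]
top pred [[333.9, 205.1], [301.4, 211.7], [324.1, 191.4], [294.5, 197.4]]
0.9 557 quad [[334, 205], [303, 211], [296, 196], [324, 190]]
0.57 895 quad [[334, 213], [297, 223], [289, 192], [328, 182]]
blue 81 L [221 155] R [241 163] T [221 155] B [239 165]
orange 71 L [235 156] R [257 168] T [235 156] B [255 170]
orange 120 L [208 186] R [235 197] T [209 185] B [234 200]
lip pred outer top [208.4 186. ]
lip pred outer top [235.  198.4]
```

```bash
python3 -c "
from plant import ctrl
print(ctrl.close_job())"
```

```text
the job is handed in; nothing more can be done
None
```

The plate is standing on the far easel, banded end up, and the job is handed in at about 19 s on the robot's clock.

**What I did**
- I pressed the free end down with the shut fingers. The plate tipped and slid to the foot stop; a scene picture matched the predicted seated corners.
- My first grasp approach, straight along the ramp, ran into the third joint's limit. I backed off and gripped the banded end with the tool turned 38° within the plate's plane instead.
- I lifted the plate out, carried it to the easel farthest from the base, and lowered it until it touched the ledge with about 6 N.
- I then eased it about 3 mm toward the back rest, released it and moved clear.

**Last checks**
- After the gripper had moved clear, the plate's corners in the scene and top cameras were within about 2 px of the predicted seat.
- In the top view its lower edge is within about 1 px (3 mm) of the ledge's centre.
- The wrist force is back to about 1 N, which is noise level.

**What I could not confirm**
- The picture limit ran out just before the release, so the final state was checked by the networks and colour measurements, not by eye.
- I made no separate position check on the other things on the bench. Nothing in the forces suggested contact with them.

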